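# Load the packed columns into the column block and nest their dishes

## Task

Put the analyser's packed columns into the column block: lay each one in a V-groove of its own and slide it along, under the bridge, until its end touches the end stop. Once all columns are home, swing the retaining bail right down over them; and nest the three emptied white dishes inside one another, fully down and level, in one stack in the middle of the grey mat. Leave the other things on the bench as they are.

Things in the scene. Friction and masses are not known exactly. Their poses are not given: they have to be found in the camera images.
- block: column block, fixed, 144 x 168 mm: dark base, aluminium top. Origin: centre of its underside; x along its three V-grooves towards the end stop, y across, z up. Grooves (90-degree, 19 mm wide at the top) at y = +54, 0, -54 mm, open from above from x = -72 mm; lands between them 19.5 mm high. A column in a groove has its axis 25.6 mm above the underside; 2 to 4 N slide it
- stop_0 (a point): point on the face of the end stop, on the axis of a column lying in the groove at block y = +54 mm. The face is at block x = +53 mm: a column that touches it has its middle at block x = +11 mm
- stop_1 (a point): the same point for the middle groove. A bridge spans all grooves just before the stop, from block x = +35 mm to +65 mm, underside 40.6 mm and top 48.6 mm high, 4 mm above a column: a column must be laid in short of it and slid under
- stop_2 (a point): the same point for the groove at block y = -54 mm
- bail (a joint): angle of the retaining bail, a loop of 10 mm round steel bar hinged at both sides of the block: 0 when down over the columns, at its own stop (its bar then clears them by 1.5 mm), growing as it swings up and back past the end stop, to 2.15. Stiff: it stays where it is left; about 3 N at the bar moves it
- bail_bar (a point): middle of the bail's crossbar (black sleeve, 11 mm in diameter, 178 mm long, parallel to block y), 69 mm from the hinge line; with the bail down it is at block x = -22, z = 43 mm
- bail_pivot (a point): middle of the bail's hinge line (parallel to block y), at block x = +44, z = 22 mm
- mat: square grey draining mat with fine ribs, 136 x 136 x 3 mm, fixed; origin at the centre of its underside
- column_0: packed column, a rod 84 mm long: clear tube 16 mm in diameter, tan packing, between two off-white eight-sided end fittings, each 18 mm long, 22 mm across flats. Origin at its middle, on its axis; x along the rod; both ends alike. 80 g. At the start it lies level on a flat in its dish, its axis 16 mm above the dish's underside. May be absent
- column_1: packed column, a rod 84 mm long: clear tube 16 mm in diameter, slate grey packing, between two off-white eight-sided end fittings, each 18 mm long, 22 mm across flats. Origin at its middle, on its axis; x along the rod; both ends alike. 80 g. At the start it lies level on a flat in its dish, its axis 16 mm above the dish's underside. May be absent
- column_2: packed column, a rod 84 mm long: clear tube 16 mm in diameter, dark red-brown packing, between two off-white eight-sided end fittings, each 18 mm long, 22 mm across flats. Origin at its middle, on its axis; x along the rod; both ends alike. 80 g. At the start it lies level on a flat in its dish, its axis 16 mm above the dish's underside. May be absent
- dish_0: white round stacking dish, 38 mm high, 120 g. Origin: centre of its underside, z up. Foot radius 46 mm, floor 5 mm thick; from 24 to 38 mm height an upright rim band of 54 mm inner, 62 mm outer radius (grip it there, one finger inside, one outside; inside, a ledge at 26 mm height). Nested, its band rests on the lower dish's band, 14 mm higher, with 1 mm of play
- dish_1: white round stacking dish, 38 mm high, 120 g. Origin: centre of its underside, z up. Foot radius 46 mm, floor 5 mm thick; from 24 to 38 mm height an upright rim band of 54 mm inner, 62 mm outer radius (grip it there, one finger inside, one outside; inside, a ledge at 26 mm height). Nested, its band rests on the lower dish's band, 14 mm higher, with 1 mm of play
- dish_2: white round stacking dish, 38 mm high, 120 g. Origin: centre of its underside, z up. Foot radius 46 mm, floor 5 mm thick; from 24 to 38 mm height an upright rim band of 54 mm inner, 62 mm outer radius (grip it there, one finger inside, one outside; inside, a ledge at 26 mm height). Nested, its band rests on the lower dish's band, 14 mm higher, with 1 mm of play
- marker: bystander: marker pen with a red cap, 125 mm long, lying
- petri_box: bystander: covered Petri dish, yellow-brown, 60 mm across, 15 mm high
- calc: bystander: pocket calculator, 120 x 66 x 12 mm

How it is judged:
By the outcome, as a careful person would: the job done as asked, in the order asked, and still so for the second after the job is handed in, with the robot touching nothing.
Of column_0, column_1, column_2 only 2 to 3 are there at a start; the rules pass over those that are not, and their reading is None.
At some moment in a run one of dish_0, dish_1, dish_2, column_0, column_1, column_2 may be knocked a few centimetres aside while the robot is not near it.
Once in a run the grip may slacken for a moment while it holds something.
It also fails if it takes over 210 s, if anything falls off the work surface, if the arm or the gripper's body presses on something with over 40 N, if the wrist force passes 120 N, or if a joint passes its speed limit or range.

## Robot

A 7-joint arm with a two-finger parallel gripper is mounted at the origin on a cart in front of the work surface, level with it; the furniture and walls round the work are solid. World frame = base frame: x ahead of the robot, y to its left, z up, the work surface at z = 0. Lengths are in m, angles in rad, forces in N, time in s.
With the tool pointing down it reaches from about 0.35 to 0.9 m from the base axis. Payload 8.1 kg.
Tool frame: the origin (TCP) lies at the very end of the fingers, on their centre line; the grasp point (between the pads) lies grip_point_offset behind it (grip_point_offset is the distance from the TCP to the grasp point, in m); z points along the fingers, y is the direction in which the jaws open and shut (so a half turn about z gives the same grasp; the last joint's range is limited). The gripper opens to 92 mm and grips with 3 to 60 N. Pads are 19 mm wide; open, the fingers measure 130 mm over their backs; the gripper's body (75 mm by 190 mm) begins 47 mm behind the grasp point.
Start: joints at [-1.284, 0.434, 0.025, 1.573, -0.012, 1.134, -0.075], TCP at [0.238, 0.578, 0.227] pointing down, gripper open.
Joint ranges: [-2.62, 2.62], [-0.44, 2.09], [-1.27, 1.32], [0.08, 2.57], [-1.32, 4.46], [0.12, 2], [-2.74, 2.74]. Speed limits (rad/s): [2.22, 2.22, 3.01, 3.01, 3.14, 3.14, 3.14].

## Interface

Orientations are given as a rotation vector (axis times angle).
In Python, from cell import * gives the robot as it stands.
- The arm moves only by the tool drive_tool, never from a script. Its argument "increments" is a list of rows, each an object of numbers: "grip": the gripper's target within -1 to 1 (shut at 1, half-way at 0, fully open at -1); "tx", "ty", "tz": the shift along the world's x, y, z normalised to -1 to 1, where 1 is 400 mm; "turn": the turn about the world's z normalised to -1 to 1, where 1 is 60 degrees. In form: [{"grip": .., "tx": .., "ty": .., "tz": .., "turn": ..}, ...]. A call has 1 to 20 rows; each row is the pose to reach, as a shift and turn from the pose measured when the call began; what a row does not reach only later rows make up. A row lasts 1/10 s, in which the tool goes at most 50 mm and 8.59 degrees, less where a joint would pass 70% of its speed; a pose out of reach is approached as far as the arm can. A call with a number of a shift or a turn outside -1 to 1 is refused whole. A call with a gripper value outside its range is refused whole. The fingers move at their own pace and stop on an object; "newtons" is the grip in N (left out, the last holds). Time passes only in rows, so rows that repeat a pose let the fingers close. It gives the time, the measured TCP pose, the force and the opening at its end, in the units of the state.
- observe(): the state, without advancing time (a new reading comes with each control period).
- get_image(name): name is "scene" or "top" or "wrist"; returns the picture (400x640x3 uint8, red, green, blue); there is no depth.
- camera_info(name): a dict with "fx", "fy", "cx", "cy" (pixels), "eye" and "rotation" of the camera in the world; the wrist camera has in their place "hand_eye" (4x4, takes a point from camera to tool coordinates, whose origin is the TCP and whose axes are the flange's). Camera axes: x right, y down, z forward; pixel columns grow to the right and rows downward; lengths in m; the calibration is good to about 2 mm. A picture is of the moment at which its call begins: read the wrist's pose just before it. camera_info takes no time and is no camera call.
- sign_off(): hands the job in, once; it reports no verdict.
The state is a dict: "clock": time; "joints": joint angles; "dq": joint speeds; "joint_efforts": joint torques, N m; "position": TCP position; "ee_rot": TCP orientation; "force": force on the tool from outside, world axes, zero at the start; "ft_torque": the same for the moment, N m; "width": opening from 0.0 (shut) to 1.0 (fully open).
Only numpy, scipy, OpenCV 4.12 (cv2) and the standard library are available. Lean on these libraries where they do the work, as an engineer would, in place of code of your own. Each camera call takes 0.05 s, during which the arm holds its last target. There are 200 camera calls.

## Working session

There is one attempt and no reset: what is moved stays moved. The work goes in short steps, Python scripts to look and compute and a tool call to move; the robot and the scene stay as the last step left them, time stands still between calls to the robot, and variables do not carry over. Pictures are saved under pics/ and viewed, about 12 in all and at most 16, crops included, and the job is handed in when it is done.

Besides the shell and the picture viewer there is one more tool, called by a JSON object that holds its "api" and its "payload". drive_tool: Moves the arm, as the interface text tells. Its arguments: {"type":"object","properties":{"increments":{"type":"array","items":{"type":"object","properties":{"grip":{"type":"number"},"tx":{"type":"number"},"ty":{"type":"number"},"tz":{"type":"number"},"turn":{"type":"number"}}}},"newtons":{"type":"number"}},"required":["increments"]}

```bash
mkdir -p pics; ls; python3 - <<'E'
from cell import *
import cv2, numpy as np
s=observe()
for k in s: print(k,np.round(s[k],4))
for n in("top","scene","wrist"):
    im=get_image(n); cv2.imwrite(f"pics/{n}0.png",im[:,:,::-1])
    c=camera_info(n); print(n,{k:np.round(v,4).tolist() for k,v in c.items()})
try: print(grip_point_offset)
except Exception as e: print(e)
a=cv2.imread("pics/top0.png");b=cv2.imread("pics/scene0.png")
E
```

```text
pics
clock 0.0
joints [-1.2836  0.4352  0.0249  1.5741 -0.0116  1.1339 -0.0751]
dq [-0.0006  0.001   0.0012 -0.0007 -0.0014  0.0007 -0.0007]
joint_efforts [-6.00000e-04 -6.67827e+01  9.84200e-01 -3.14460e+01 -6.06000e-02
  4.28000e-02  2.00000e-04]
position [0.2374 0.5776 0.226 ]
ee_rot [-6.0850e-01 -3.0819e+00  2.4000e-03]
force [-0.0515  0.4621 -0.8474]
ft_torque [-0.0259  0.0021 -0.0501]
width 1.0002
top {'fx': 362.237, 'fy': 362.237, 'cx': 317.4461, 'cy': 199.7028, 'eye': [0.3882, 0.0667, 1.2783], 'rotation': [-2.1366, 2.1641, -0.0936]}
scene {'fx': 390.4903, 'fy': 390.4903, 'cx': 322.1209, 'cy': 200.4721, 'eye': [-0.3026, -0.9913, 0.8964], 'rotation': [-2.0351, 0.707, -0.3964]}
wrist {'fx': 308.4705, 'fy': 308.4705, 'cx': 318.3686, 'cy': 198.6808, 'hand_eye': [[-0.0011, -0.9517, -0.3072, 0.0839], [1.0, -0.0012, 0.0, -0.0005], [-0.0004, -0.3072, 0.9517, -0.1582], [0.0, 0.0, 0.0, 1.0]]}
0.0188
```

View pics/top0.png

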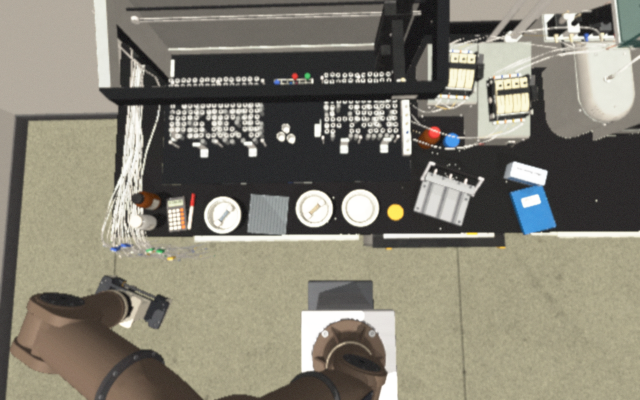

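View pics/scene0.png

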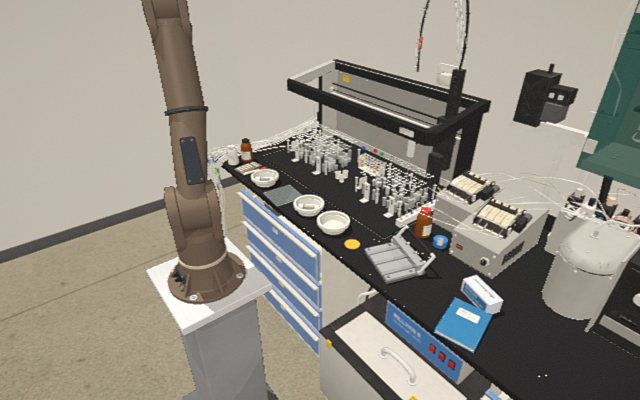

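Top view: dishes at about (222,214) and (314,208), each with a column, and an empty one at (360,208). The mat is at (268,214), the block at (447,195) with the bail swung back, and the Petri dish at (396,212).

```bash
cat > h.py <<'E'
from cell import *
import cv2, numpy as np
from scipy.spatial.transform import Rotation as R
def cam(n,s=None):
    c=camera_info(n); K=(c['fx'],c['fy'],c['cx'],c['cy'])
    if n=='wrist':
        s=s or observe(); T=np.eye(4);T[:3,:3]=R.from_rotvec(s['ee_rot']).as_matrix();T[:3,3]=s['position']
        T=T@np.array(c['hand_eye']); return K,T[:3,:3],T[:3,3]
    return K,R.from_rotvec(c['rotation']).as_matrix(),np.array(c['eye'])
def ray(cm,px,z):
    K,M,e=cm; px=np.atleast_2d(px).astype(float)
    d=np.c_[(px[:,0]-K[2])/K[0],(px[:,1]-K[3])/K[1],np.ones(len(px))]@M.T
    return e+d*((z-e[2])/d[:,2])[:,None]
def proj(cm,P):
    K,M,e=cm; q=(np.atleast_2d(P)-e)@M
    return np.c_[K[0]*q[:,0]/q[:,2]+K[2],K[1]*q[:,1]/q[:,2]+K[3]]
def shot(n,f):
    s=observe(); cm=cam(n,s); im=get_image(n)[:,:,::-1].copy(); cv2.imwrite(f"pics/{f}.png",im); np.savez(f"pics/{f}.npz",K=cm[0],M=cm[1],e=cm[2]); return im,cm
def load(f):
    d=np.load(f"pics/{f}.npz"); return cv2.imread(f"pics/{f}.png"),(d['K'],d['M'],d['e'])
def where():
    s=observe(); M=R.from_rotvec(s['ee_rot']).as_matrix()
    print('t',round(s['clock'],2),'p',np.round(s['position'],4),'yawY',round(np.degrees(np.arctan2(M[1,1],M[0,1])),2),'tilt',round(np.degrees(np.arccos(-M[2,2])),2),'f',np.round(s['force'],1),'w',round(s['width'],3)); return s
E
python3 - <<'E'
from h import *
where()
im=cv2.imread('pics/top0.png'); cm=cam('top')
P={'dA':(222,214,.038),'dB':(314,208,.038),'dC':(360,208,.038),'mat':(268,214,.003),'blk':(447,195,.02),'petri':(396,212,.015),'barL':(422,166,.09),'barR':(482,180,.09),'edge':(300,237,0),'calc':(178,214,.01)}
for k,(u,v,z) in P.items(): print(k,np.round(ray(cm,(u,v),z)[0],3))
crop=im[120:250,110:510]; cv2.imwrite('pics/top0c.png',cv2.resize(crop,(800,260),interpolation=cv2.INTER_CUBIC))
E
```

```text
t 0.15 p [0.2374 0.5777 0.2261] yawY 67.66 tilt 0.07 f [ 0.5  0.5 -0.5] w 0.995
dA [0.485 0.43  0.038]
dB [0.501 0.111 0.038]
dC [ 0.499 -0.047  0.038]
mat [0.485 0.276 0.003]
blk [ 0.542 -0.35   0.02 ]
petri [ 0.485 -0.173  0.015]
barL [ 0.631 -0.25   0.09 ]
barR [ 0.581 -0.443  0.09 ]
edge [0.403 0.163 0.   ]
calc [0.489 0.595 0.01 ]
```

View pics/top0c.png

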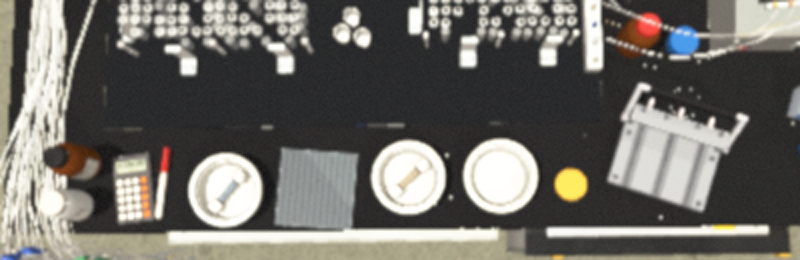

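View pics/wrist0.png

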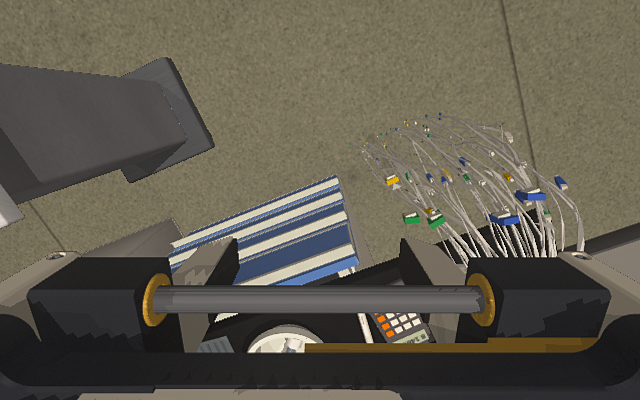

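Top crop: slate column in dish A (crop 228,190), tan column in dish B (crop 410,178), dish C empty, so two columns are present. In the wrist view, image up is towards tool +x and the gripper bar hides the lower rows. I'll go above dish A to measure it.

{"api": "drive_tool", "payload": {"increments": [{"tx": 0.0,"ty": -0.05,"tz": 0.05,"grip": -1},{"tx": 0.6,"ty": -0.37,"tz": 0.05,"turn": -0.2,"grip": -1},{"tx": 0.6,"ty": -0.37,"tz": 0.05,"turn": -0.2,"grip": -1},{"tx": 0.6,"ty": -0.37,"tz": 0.05,"turn": -0.2,"grip": -1},{"tx": 0.6,"ty": -0.37,"tz": 0.05,"turn": -0.2,"grip": -1},{"tx": 0.6,"ty": -0.37,"tz": 0.05,"turn": -0.2,"grip": -1},{"tx": 0.6,"ty": -0.37,"tz": 0.05,"turn": -0.2,"grip": -1},{"tx": 0.6,"ty": -0.37,"tz": 0.05,"turn": -0.2,"grip": -1},{"tx": 0.6,"ty": -0.37,"tz": 0.05,"turn": -0.2,"grip": -1},{"tx": 0.6,"ty": -0.37,"tz": 0.05,"turn": -0.2,"grip": -1},{"tx": 0.6,"ty": -0.37,"tz": 0.05,"turn": -0.2,"grip": -1},{"tx": 0.6,"ty": -0.37,"tz": 0.05,"turn": -0.2,"grip": -1}]}}

```text
invalid input
```

```bash
python3 - <<'E'
from h import *
where(); im,cm=shot('wrist','w1')
print(proj(cm,[[.485,.43,.038],[.485,.43,.02],[.485,.276,.003]]).round(0))
E
```

```text
t 0.15 p [0.2374 0.5777 0.2261] yawY 67.66 tilt 0.07 f [ 0.5  0.5 -0.5] w 0.995
[[289. 369.]
 [291. 359.]
 [204. 380.]]
```

View pics/w1.png

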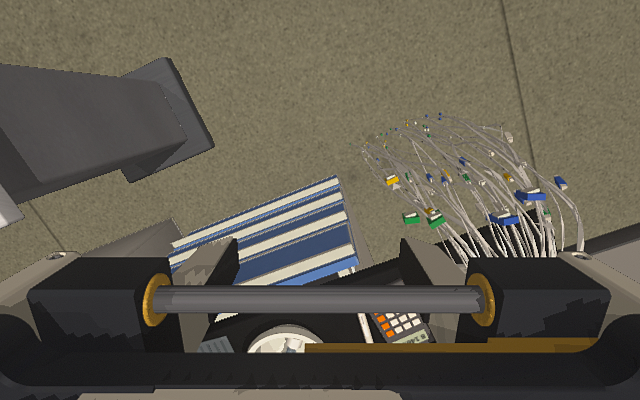

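The move was refused, so this is the same picture as before (wrist still at the start pose). The first row had no "turn", so I'll give every field.

{"api": "drive_tool", "payload": {"increments": [{"tx": 0.6,"ty": -0.37,"tz": 0.05,"turn": -0.2,"grip": -1},{"tx": 0.6,"ty": -0.37,"tz": 0.05,"turn": -0.2,"grip": -1},{"tx": 0.6,"ty": -0.37,"tz": 0.05,"turn": -0.2,"grip": -1},{"tx": 0.6,"ty": -0.37,"tz": 0.05,"turn": -0.2,"grip": -1},{"tx": 0.6,"ty": -0.37,"tz": 0.05,"turn": -0.2,"grip": -1},{"tx": 0.6,"ty": -0.37,"tz": 0.05,"turn": -0.2,"grip": -1},{"tx": 0.6,"ty": -0.37,"tz": 0.05,"turn": -0.2,"grip": -1},{"tx": 0.6,"ty": -0.37,"tz": 0.05,"turn": -0.2,"grip": -1},{"tx": 0.6,"ty": -0.37,"tz": 0.05,"turn": -0.2,"grip": -1},{"tx": 0.6,"ty": -0.37,"tz": 0.05,"turn": -0.2,"grip": -1},{"tx": 0.6,"ty": -0.37,"tz": 0.05,"turn": -0.2,"grip": -1},{"tx": 0.6,"ty": -0.37,"tz": 0.05,"turn": -0.2,"grip": -1}], "newtons": 20}}

```text
clock: 1.4
position: [0.4768, 0.4304, 0.2463]
ee_rot: [-0.925, -3.002, 0.001]
force: [-0.5, -0.4, 0.9]
width: 1.001
```

```bash
python3 - <<'E'
from h import *
where(); im,cm=shot('wrist','w2')
print(proj(cm,[[.485,.43,.038],[.485,.43,.016],[.485,.276,.003]]).round(0))
E
```

```text
t 1.4 p [0.4768 0.4304 0.2463] yawY 55.74 tilt 0.05 f [-0.5 -0.4  0.9] w 1.001
[[322. 177.]
 [322. 173.]
 [232. 231.]]
```

View pics/w2.png

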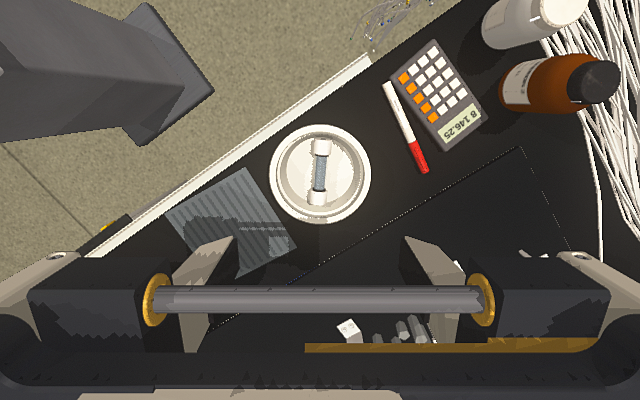

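Wrist view: dish A at (320,175), and the slate column in it from (323,143) to (318,200). The mat is around (230,220).

```bash
cat >> h.py <<'E'
def circ(P):
    A=np.c_[2*P[:,:2],np.ones(len(P))]; s=np.linalg.lstsq(A,(P[:,:2]**2).sum(1),rcond=None)[0]
    return s[:2],np.sqrt(s[2]+s[0]**2+s[1]**2)
def dish(im,cm,guess,z=.038,thr=150):
    "outer rim circle: (centre,radius)"
    g=(im.min(2)>thr).astype(np.uint8); n,l,st,c=cv2.connectedComponentsWithStats(g)
    u,v=proj(cm,[[*guess,z]])[0]; best=None
    ok=[i for i in range(1,n) if st[i,4]>150]
    i=min(ok,key=lambda i:np.hypot(*(st[i,:2]+st[i,2:4]/2-(u,v))))
    ct=max(cv2.findContours((l==i).astype(np.uint8),cv2.RETR_EXTERNAL,cv2.CHAIN_APPROX_NONE)[0],key=len)
    P=ray(cm,cv2.convexHull(ct)[:,0],z)
    for _ in range(3):
        c,r=circ(P); e=np.abs(np.hypot(*(P[:,:2]-c).T)-r); P=P[e<max(.0015,2*np.median(e))]
    return c,r
def column(im,cm,c,z=.016,rad=.036):
    "packing blob inside the dish: centre, axis angle (deg), length, width"
    v,u=np.mgrid[0:im.shape[0],0:im.shape[1]]; P=ray(cm,np.c_[u.ravel(),v.ravel()],z)
    ins=(np.hypot(*(P[:,:2]-c).T)<rad).reshape(u.shape)
    g=im.min(2); t=cv2.threshold(g[ins].reshape(-1,1),0,255,cv2.THRESH_OTSU)[0]
    n,l,st,_=cv2.connectedComponentsWithStats((ins&(g<t)).astype(np.uint8))
    i=1+np.argmax(st[1:,4]); ct=max(cv2.findContours((l==i).astype(np.uint8),0,1)[0],key=len)
    (cx,cy),_,_=b=cv2.minAreaRect(ct); B=ray(cm,cv2.boxPoints(b),z)[:,:2]
    e=[B[1]-B[0],B[2]-B[1]]; e.sort(key=np.linalg.norm)
    return B.mean(0),np.degrees(np.arctan2(e[1][1],e[1][0])),np.linalg.norm(e[1]),np.linalg.norm(e[0]),t
E
python3 - <<'E'
from h import *
im,cm=load('w2'); print(im[172,300:342].min(1)); print(im[140:206,320].min(1))
c,r=dish(im,cm,(.485,.43)); print(c.round(4),r); print(column(im,cm,c))
im,cm=load('top0')
for g in((.485,.43),(.501,.111),(.499,-.047)):
    try: print(dish(im,cm,g))
    except Exception as e: print(e)
E
```

```text
[225 232 231 231 231 232 242 242 242 242 248 244 164 171 169 136 133 154
 152 161 152 156 148 144 144 162 225 226 223 224 233 231 231 230 230 231
 231 242 243 242 242 242]
[254 251 247 233 245 246 246 246 246 246 246 246 247 255 220  81  79 157
 175 161 156 178 159 154 178 160 149 179 157 156 184 158 152 157 158 159
 159 152 155 156 155 149 155 151 154 153 150 155 157 147  66  23 248 254
 247 246 245 245 245 245 245 245 245 245 249 226]
[0.4821 0.4279] 0.06186368284157705
(array([0.48051409, 0.42549252]), np.float64(138.98765534082554), np.float64(0.06836426606110756), np.float64(0.02631531485033036), 188.0)Traceback (most recent call last):
  File "<stdin>", line 4, in <module>
  File "h.py", line 20, in load
    d=np.load(f"pics/{f}.npz"); return cv2.imread(f"pics/{f}.png"),(d['K'],d['M'],d['e'])
    fid = stack.enter_context(open(os.fspath(file), "rb"))
                              ~~~~^^^^^^^^^^^^^^^^^^^^^^^
FileNotFoundError: [Errno 2] No such file or directory: 'pics/top0.npz'
```

```bash
sed -i 's/(ins&(g<t)).astype(np.uint8))$/cv2.morphologyEx((ins\&(g<t)).astype(np.uint8),cv2.MORPH_OPEN,np.ones((7,7),np.uint8)))/' h.py
python3 - <<'E'
from h import *
im,cm=load('w2')
c,r=dish(im,cm,(.485,.43)); print(c.round(4),r); print(column(im,cm,c))
print((im[172,300:342]).tolist()[8:30:3])
E
```

```text
[0.4821 0.4279] 0.06186368284157705
(array([0.48231941, 0.42600227]), np.float64(141.30372027639504), np.float64(0.048451275598091995), np.float64(0.017123378134736855), 188.0)
[[242, 251, 253], [244, 255, 255], [169, 186, 193], [164, 162, 154], [156, 157, 152], [150, 149, 144], [225, 240, 246], [224, 239, 245]]
```

{"api": "drive_tool", "payload": {"increments": [{"tx": 0.014,"ty": -0.011,"tz": -0.1,"turn": -0.074,"grip": 0.26},{"tx": 0.014,"ty": -0.011,"tz": -0.2,"turn": -0.074,"grip": 0.26},{"tx": 0.014,"ty": -0.011,"tz": -0.3,"turn": -0.074,"grip": 0.26},{"tx": 0.014,"ty": -0.011,"tz": -0.4,"turn": -0.074,"grip": 0.26},{"tx": 0.014,"ty": -0.011,"tz": -0.4,"turn": -0.074,"grip": 0.26},{"tx": 0.014,"ty": -0.011,"tz": -0.4,"turn": -0.074,"grip": 0.26},{"tx": 0.014,"ty": -0.011,"tz": -0.4,"turn": -0.074,"grip": 0.26}]}}

```text
clock: 2.15
position: [0.4838, 0.427, 0.0888]
ee_rot: [1.041, 2.963, 0.004]
force: [-0.1, 0.8, 0.9]
width: 0.436
```

```bash
python3 -c "
from h import *
where()"
```

```text
t 2.15 p [0.4838 0.427  0.0888] yawY 51.28 tilt 0.15 f [-0.1  0.8  0.9] w 0.436
```

{"api": "drive_tool", "payload": {"increments": [{"tx": -0.004,"ty": -0.003,"tz": 0,"turn": 0,"grip": 0.26},{"tx": -0.004,"ty": -0.003,"tz": -0.05,"turn": 0,"grip": 0.26},{"tx": -0.004,"ty": -0.003,"tz": -0.1,"turn": 0,"grip": 0.26},{"tx": -0.004,"ty": -0.003,"tz": -0.13,"turn": 0,"grip": 0.26},{"tx": -0.004,"ty": -0.003,"tz": -0.16,"turn": 0,"grip": 0.26},{"tx": -0.004,"ty": -0.003,"tz": -0.18,"turn": 0,"grip": 0.26},{"tx": -0.004,"ty": -0.003,"tz": -0.192,"turn": 0,"grip": 0.26},{"tx": -0.004,"ty": -0.003,"tz": -0.192,"turn": 0,"grip": 0.26},{"tx": -0.004,"ty": -0.003,"tz": -0.192,"turn": 0,"grip": 0.26}]}}

```text
clock: 3.05
position: [0.4824, 0.426, 0.0123]
ee_rot: [1.041, 2.962, 0.004]
force: [-0.3, 0.2, 0.8]
width: 0.368
```

Close and lift.

{"api": "drive_tool", "payload": {"increments": [{"tx": 0,"ty": 0,"tz": 0,"turn": 0,"grip": 1},{"tx": 0,"ty": 0,"tz": 0,"turn": 0,"grip": 1},{"tx": 0,"ty": 0,"tz": 0,"turn": 0,"grip": 1},{"tx": 0,"ty": 0,"tz": 0,"turn": 0,"grip": 1},{"tx": 0,"ty": 0,"tz": 0,"turn": 0,"grip": 1},{"tx": 0,"ty": 0,"tz": 0.05,"turn": 0,"grip": 1},{"tx": 0,"ty": 0,"tz": 0.15,"turn": 0,"grip": 1},{"tx": 0,"ty": 0,"tz": 0.25,"turn": 0,"grip": 1},{"tx": 0,"ty": 0,"tz": 0.4,"turn": 0,"grip": 1},{"tx": 0,"ty": 0,"tz": 0.45,"turn": 0,"grip": 1},{"tx": 0,"ty": 0,"tz": 0.45,"turn": 0,"grip": 1}], "newtons": 25}}

```text
clock: 4.15
position: [0.4844, 0.4276, 0.1974]
ee_rot: [1.04, 2.959, 0.016]
force: [-0.6, 0.3, -0.9]
width: 0.164
```

{"api": "drive_tool", "payload": {"increments": [{"tx": 0,"ty": -0.9,"tz": 0.13,"turn": -0.2,"grip": 1},{"tx": 0,"ty": -0.9,"tz": 0.13,"turn": -0.2,"grip": 1},{"tx": 0,"ty": -0.9,"tz": 0.13,"turn": -0.2,"grip": 1},{"tx": 0,"ty": -0.9,"tz": 0.13,"turn": -0.2,"grip": 1},{"tx": 0,"ty": -0.9,"tz": 0.13,"turn": -0.2,"grip": 1},{"tx": 0,"ty": -0.9,"tz": 0.13,"turn": -0.2,"grip": 1},{"tx": 0,"ty": -0.9,"tz": 0.13,"turn": -0.2,"grip": 1},{"tx": 0,"ty": -0.9,"tz": 0.13,"turn": -0.2,"grip": 1},{"tx": 0,"ty": -0.9,"tz": 0.13,"turn": -0.2,"grip": 1},{"tx": 0,"ty": -0.9,"tz": 0.13,"turn": -0.2,"grip": 1},{"tx": 0,"ty": -0.9,"tz": 0.13,"turn": -0.2,"grip": 1},{"tx": 0,"ty": -0.9,"tz": 0.13,"turn": -0.2,"grip": 1}]}}

```text
clock: 5.35
position: [0.4841, 0.0692, 0.2489]
ee_rot: [1.34, 2.836, 0.014]
force: [0.5, -0.0, -1.8]
width: 0.164
```

```bash
python3 - <<'E'
from h import *
where(); im,cm=shot('wrist','w3')
for g in((.501,.111),(.499,-.047)):
  c,r=dish(im,cm,g); print(c,r); print(column(im,cm,c))
E
```

```text
t 5.35 p [0.4841 0.0692 0.2489] yawY 39.41 tilt 0.59 f [ 0.5 -0.  -1.8] w 0.164
[0.50148065 0.03821882] 0.12480405368292398
(array([0.47893216, 0.02248002]), np.float64(-51.87067555626094), np.float64(0.037223018568091994), np.float64(0.014316347139950503), 139.0)
[0.50148065 0.03821882] 0.12480405368292398
(array([0.47893216, 0.02248002]), np.float64(-51.87067555626094), np.float64(0.037223018568091994), np.float64(0.014316347139950503), 139.0)
```

{"api": "drive_tool", "payload": {"increments": [{"tx": 0.12,"ty": -1,"tz": 0,"turn": 0.6,"grip": 1},{"tx": 0.12,"ty": -1,"tz": 0,"turn": 0.6,"grip": 1},{"tx": 0.12,"ty": -1,"tz": 0,"turn": 0.6,"grip": 1},{"tx": 0.12,"ty": -1,"tz": 0,"turn": 0.6,"grip": 1},{"tx": 0.12,"ty": -1,"tz": 0,"turn": 0.6,"grip": 1},{"tx": 0.12,"ty": -1,"tz": 0,"turn": 0.6,"grip": 1},{"tx": 0.12,"ty": -1,"tz": 0,"turn": 0.6,"grip": 1},{"tx": 0.12,"ty": -1,"tz": 0,"turn": 0.6,"grip": 1},{"tx": 0.12,"ty": -1,"tz": 0,"turn": 0.6,"grip": 1},{"tx": 0.12,"ty": -1,"tz": 0,"turn": 0.6,"grip": 1},{"tx": 0.12,"ty": -1,"tz": 0,"turn": 0.6,"grip": 1},{"tx": 0.12,"ty": -1,"tz": 0,"turn": 0.6,"grip": 1},{"tx": 0.12,"ty": -1,"tz": 0,"turn": 0.6,"grip": 1}]}}

```text
clock: 6.7
position: [0.5328, -0.3292, 0.2489]
ee_rot: [0.395, 3.114, 0.017]
force: [-0.8, -0.5, -1.6]
width: 0.164
```

```bash
python3 - <<'E'
from h import *
where(); im,cm=shot('wrist','w4')
E
```

```text
t 6.7 p [ 0.5328 -0.3292  0.2489] yawY 75.54 tilt 0.65 f [-0.8 -0.5 -1.6] w 0.164
```

View pics/w4.png

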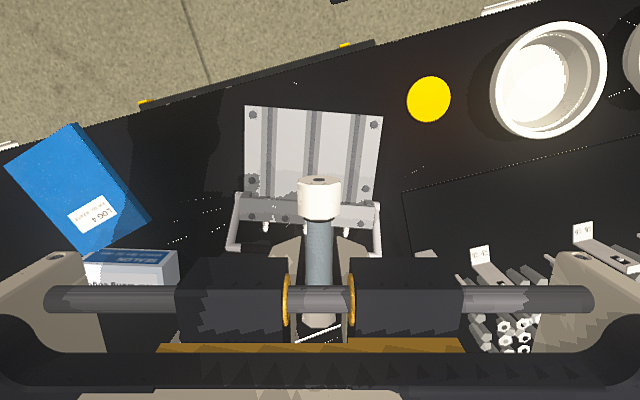

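Wrist view over the block: the aluminium plate's front corners are at (244,106) and (382,117), the grooves near columns 268/312/355, and the bridge at rows 200-225. The bail is back behind the bridge, and the held column is at (320,250).

```bash
cat >> h.py <<'E'
def line(p):
    vx,vy,x,y=cv2.fitLine(np.float32(p).reshape(-1,1,2),cv2.DIST_HUBER,0,.01,.01).ravel(); return np.array([x,y]),np.array([vx,vy])
E
python3 - <<'E'
from h import *
im,cm=load('w4'); g=im.min(2).astype(int)
F=[(u,80+np.argmax(g[80:140,u]>110)) for u in range(254,374)]
L=[(225+np.argmax(g[v,225:300]>110),v) for v in range(118,180)]
Rr=[(400-np.argmax(g[v,400:330:-1]>110),v) for v in range(125,180)]
for n,p in(('F',F),('L',L),('R',Rr)):
    P=ray(cm,p,.0195); q=line(P[:,:2]); globals()[n]=q
    print(n,q[0].round(4),np.degrees(np.arctan2(q[1][1],q[1][0])).round(2), np.round(p[::20],0).tolist())
def X(a,b):
    t=np.linalg.solve(np.c_[a[1],-b[1]],b[0]-a[0]); return a[0]+t[0]*a[1]
l,r=X(F_:=F,L),X(F,Rr if 0 else R)
print(l,r,np.linalg.norm(l-r))
cv2.imwrite('pics/w4c.png',cv2.resize(im[95:240,225:400],None,fx=4,fy=4,interpolation=cv2.INTER_CUBIC))
print(g[150,235:395].tolist())
E
```

```text
F [ 0.4598 -0.3272] 70.99 [[254, 106], [274, 108], [294, 82], [314, 111], [334, 112], [354, 114]]
L [ 0.4904 -0.4123] -19.22 [[245, 118], [244, 138], [244, 158], [244, 178]]
R [ 0.5328 -0.2499] -19.09 [[381, 125], [379, 145], [376, 165]]
[ 0.43685248 -0.39364573] [ 0.49132857 -0.23551422] 0.16725196
[48, 47, 48, 46, 48, 48, 47, 33, 44, 133, 215, 203, 202, 201, 201, 202, 201, 201, 203, 203, 202, 203, 202, 203, 205, 204, 160, 166, 164, 167, 166, 166, 108, 124, 124, 123, 136, 165, 162, 159, 162, 198, 205, 205, 203, 203, 203, 203, 204, 205, 203, 204, 204, 204, 204, 204, 203, 204, 204, 204, 203, 205, 206, 205, 204, 206, 205, 206, 207, 174, 164, 167, 168, 170, 153, 133, 137, 134, 137, 158, 164, 163, 161, 162, 198, 209, 206, 207, 206, 208, 207, 208, 207, 207, 208, 206, 208, 208, 207, 208, 206, 207, 208, 206, 206, 206, 207, 207, 207, 207, 209, 207, 172, 163, 168, 169, 158, 126, 132, 130, 130, 149, 165, 161, 161, 161, 160, 188, 210, 209, 207, 207, 207, 207, 207, 208, 209, 209, 209, 209, 208, 211, 213, 165, 25, 45, 47, 46, 48, 45, 47, 48, 49, 47, 48, 48, 47, 47, 44, 46]
```

View pics/w4c.png

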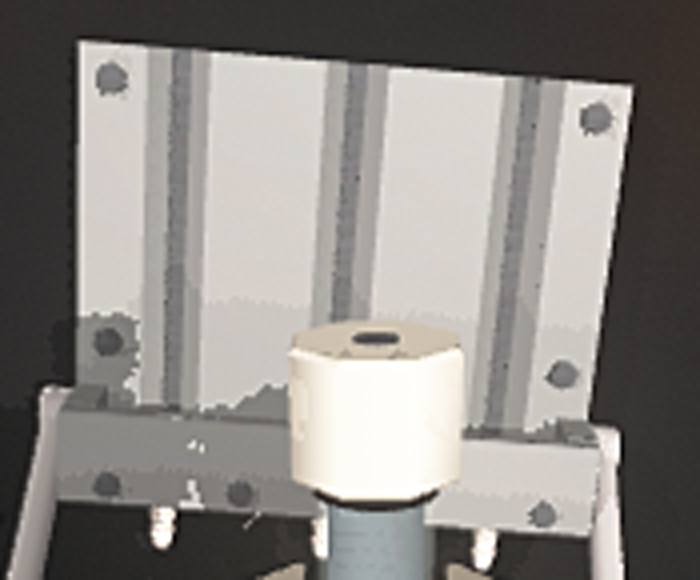

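Crop: clean plate with three grooves, no obstruction, bail back.

```bash
cat >> h.py <<'E'
ex=np.array([.9449,-.3272]); ey=np.array([.3272,.9449]); O=np.array([.5321,-.3382])
def W(x,y): return O+x*ex+y*ey
def B(p): d=np.asarray(p)[...,:2]-O; return np.c_[d@ex,d@ey]
E
python3 - <<'E'
from h import *
im,cm=load('w4'); g=im.min(2).astype(int)
for v in(130,150,165):
    row=g[v]; s=np.where((row[246:378]<185))[0]+246; 
    for k in np.split(s,np.where(np.diff(s)>5)[0]+1):
        if len(k)>8: print(v,k[0],k[-1],B(ray(cm,[(k[0]-.5,v),((k[0]+k[-1])/2,v),(k[-1]+.5,v)],.0195)).round(4)[:,1])
for x,y in((-15,54),(11,54),(-15,-54),(11,-54)): print(x,y,W(x/1e3,y/1e3).round(4))
where()
E
```

```text
130 261 276 [-0.0638 -0.054  -0.0442]
130 306 320 [-0.0087  0.0005  0.0097]
130 350 364 [0.0454 0.0546 0.0639]
150 261 275 [-0.0632 -0.0539 -0.0445]
150 304 318 [-0.0095 -0.0001  0.0092]
150 347 361 [0.0444 0.0538 0.0632]
165 261 275 [-0.0628 -0.0533 -0.0438]
165 303 317 [-0.0096 -0.      0.0095]
165 346 360 [0.0451 0.0547 0.0643]
-15 54 [ 0.5356 -0.2823]
11 54 [ 0.5602 -0.2908]
-15 -54 [ 0.5003 -0.3843]
11 -54 [ 0.5248 -0.3928]
t 6.75 p [ 0.5327 -0.3295  0.2491] yawY 75.52 tilt 0.64 f [ 0.5  0.  -0.8] w 0.165
```

{"api": "drive_tool", "payload": {"increments": [{"tx": 0.007,"ty": 0.118,"tz": -0.1,"turn": -0.077,"grip": 1},{"tx": 0.007,"ty": 0.118,"tz": -0.2,"turn": -0.077,"grip": 1},{"tx": 0.007,"ty": 0.118,"tz": -0.3,"turn": -0.077,"grip": 1},{"tx": 0.007,"ty": 0.118,"tz": -0.4,"turn": -0.077,"grip": 1},{"tx": 0.007,"ty": 0.118,"tz": -0.47,"turn": -0.077,"grip": 1},{"tx": 0.007,"ty": 0.118,"tz": -0.47,"turn": -0.077,"grip": 1},{"tx": 0.007,"ty": 0.118,"tz": -0.47,"turn": -0.077,"grip": 1},{"tx": 0.007,"ty": 0.118,"tz": -0.47,"turn": -0.077,"grip": 1}]}}

```text
clock: 7.55
position: [0.5368, -0.2827, 0.0631]
ee_rot: [0.519, 3.092, 0.016]
force: [0.7, 0.6, -0.9]
width: 0.169
```

```bash
python3 - <<'E'
from h import *
s=where(); print(B(s['position']).round(4))
E
```

```text
t 7.55 p [ 0.5368 -0.2827  0.0631] yawY 70.93 tilt 0.67 f [ 0.7  0.6 -0.9] w 0.169
[[-0.0137  0.054 ]]
```

{"api": "drive_tool", "payload": {"increments": [{"tx": 0,"ty": 0,"tz": -0.04,"turn": 0,"grip": 1},{"tx": 0,"ty": 0,"tz": -0.07,"turn": 0,"grip": 1},{"tx": 0,"ty": 0,"tz": -0.085,"turn": 0,"grip": 1},{"tx": 0,"ty": 0,"tz": -0.095,"turn": 0,"grip": 1},{"tx": 0,"ty": 0,"tz": -0.102,"turn": 0,"grip": 1},{"tx": 0,"ty": 0,"tz": -0.102,"turn": 0,"grip": 1},{"tx": 0,"ty": 0,"tz": -0.102,"turn": 0,"grip": 1}]}}

```text
clock: 8.25
position: [0.5368, -0.2822, 0.0225]
ee_rot: [0.519, 3.093, 0.017]
force: [-2.0, 2.5, 3.3]
width: 0.162
```

```bash
python3 - <<'E'
from h import *
s=where(); print(B(s['position']).round(4)); im,cm=shot('wrist','w5')
cv2.imwrite('pics/w5c.png',cv2.resize(im[100:400,180:460],None,fx=2,fy=2))
E
```

```text
t 8.25 p [ 0.5368 -0.2822  0.0225] yawY 70.95 tilt 0.7 f [-2.   2.5  3.3] w 0.162
[[-0.0139  0.0545]]
```

View pics/w5c.png

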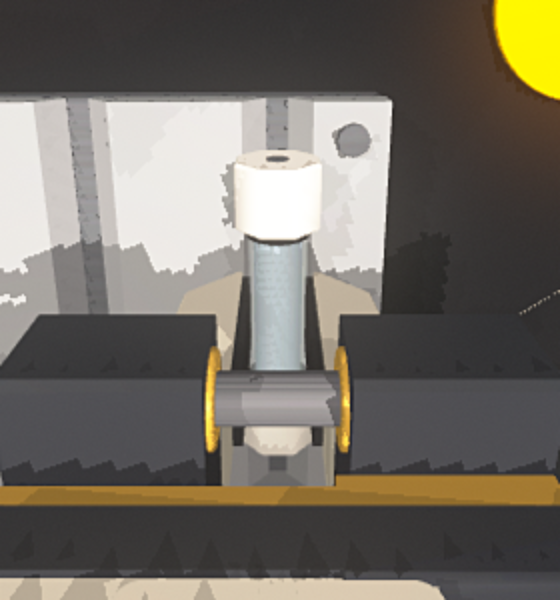

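Column rests in the right groove (contact force 3 N). Release to settle, then regrip lightly and slide.

{"api": "drive_tool", "payload": {"increments": [{"tx": 0,"ty": 0,"tz": 0,"turn": 0,"grip": 0.5},{"tx": 0,"ty": 0,"tz": 0,"turn": 0,"grip": 0.5},{"tx": 0,"ty": 0,"tz": 0,"turn": 0,"grip": 0.5},{"tx": 0,"ty": 0,"tz": 0,"turn": 0,"grip": 0.5},{"tx": 0,"ty": 0,"tz": 0,"turn": 0,"grip": 1},{"tx": 0,"ty": 0,"tz": 0,"turn": 0,"grip": 1},{"tx": 0,"ty": 0,"tz": 0,"turn": 0,"grip": 1},{"tx": 0,"ty": 0,"tz": 0,"turn": 0,"grip": 1},{"tx": 0,"ty": 0,"tz": 0,"turn": 0,"grip": 1},{"tx": 0.01,"ty": -0.004,"tz": 0,"turn": 0,"grip": 1},{"tx": 0.02,"ty": -0.007,"tz": 0,"turn": 0,"grip": 1},{"tx": 0.03,"ty": -0.01,"tz": 0,"turn": 0,"grip": 1},{"tx": 0.04,"ty": -0.014,"tz": 0,"turn": 0,"grip": 1},{"tx": 0.048,"ty": -0.017,"tz": 0,"turn": 0,"grip": 1},{"tx": 0.052,"ty": -0.018,"tz": 0,"turn": 0,"grip": 1}], "newtons": 10}}

```text
clock: 9.8
position: [0.5581, -0.2895, 0.0224]
ee_rot: [0.519, 3.093, 0.017]
force: [-2.9, 1.6, 2.1]
width: 0.17
```

{"api": "drive_tool", "payload": {"increments": [{"tx": 0.004,"ty": -0.001,"tz": 0,"turn": 0,"grip": 1},{"tx": 0.008,"ty": -0.003,"tz": 0,"turn": 0,"grip": 1},{"tx": 0.012,"ty": -0.004,"tz": 0,"turn": 0,"grip": 1},{"tx": 0.012,"ty": -0.004,"tz": 0,"turn": 0,"grip": 1}]}}

```text
clock: 10.2
position: [0.5625, -0.291, 0.0224]
ee_rot: [0.519, 3.093, 0.017]
force: [-3.9, 2.2, 4.0]
width: 0.167
```

```bash
python3 - <<'E'
from h import *
s=where(); print(B(s['position']).round(4), s['force'][:2]@ex)
E
```

```text
t 10.2 p [ 0.5625 -0.291   0.0224] yawY 70.95 tilt 0.69 f [-3.9  2.2  4. ] w 0.167
[[0.0133 0.0545]] -4.453839962719487
```

{"api": "drive_tool", "payload": {"increments": [{"tx": 0.003,"ty": -0.001,"tz": 0,"turn": 0,"grip": 1},{"tx": 0.006,"ty": -0.002,"tz": 0,"turn": 0,"grip": 1},{"tx": 0.006,"ty": -0.002,"tz": 0,"turn": 0,"grip": 1}]}}

```text
clock: 10.5
position: [0.563, -0.2912, 0.0221]
ee_rot: [0.52, 3.097, 0.019]
force: [-9.1, 3.5, 8.4]
width: 0.17
```

{"api": "drive_tool", "payload": {"increments": [{"tx": 0.003,"ty": -0.001,"tz": 0,"turn": 0,"grip": 1},{"tx": 0.006,"ty": -0.002,"tz": 0,"turn": 0,"grip": 1},{"tx": 0.006,"ty": -0.002,"tz": 0,"turn": 0,"grip": 1}]}}

```text
clock: 10.8
position: [0.5634, -0.2913, 0.0219]
ee_rot: [-0.521, -3.096, -0.021]
force: [-9.4, 4.2, 8.2]
width: 0.171
```

```bash
python3 - <<'E'
from h import *
s=where(); print(B(s['position']).round(4), s['force'][:2]@ex)
E
```

```text
t 10.8 p [ 0.5634 -0.2913  0.0219] yawY 70.9 tilt 0.78 f [-9.4  4.2  8.2] w 0.171
[[0.0142 0.0545]] -10.2463543127991
```

{"api": "drive_tool", "payload": {"increments": [{"tx": -0.006,"ty": 0.002,"tz": 0,"turn": 0,"grip": 0.4},{"tx": -0.006,"ty": 0.002,"tz": 0,"turn": 0,"grip": 0.4},{"tx": -0.006,"ty": 0.002,"tz": 0,"turn": 0,"grip": 0.4},{"tx": -0.006,"ty": 0.002,"tz": 0,"turn": 0,"grip": 0.4},{"tx": -0.006,"ty": 0.002,"tz": 0.08,"turn": 0,"grip": 0.4},{"tx": -0.006,"ty": 0.002,"tz": 0.18,"turn": 0,"grip": 0.4},{"tx": -0.1,"ty": 0.0,"tz": 0.3,"turn": 0,"grip": 0.4},{"tx": -0.2,"ty": 0.0,"tz": 0.45,"turn": 0,"grip": 0.4},{"tx": -0.2,"ty": 0.0,"tz": 0.57,"turn": 0,"grip": 0.4},{"tx": -0.2,"ty": 0.0,"tz": 0.57,"turn": 0,"grip": 0.4},{"tx": -0.2,"ty": 0.0,"tz": 0.57,"turn": 0,"grip": 0.4}]}}

```text
clock: 11.9
position: [0.4844, -0.2931, 0.2546]
ee_rot: [0.522, 3.092, 0.018]
force: [0.9, -0.3, 0.9]
width: 0.3
```

```bash
python3 - <<'E'
from h import *
s=where(); im,cm=shot('wrist','w6')
P=np.r_[W(.053,.054),.0256]; uv=[proj(cm,[[*W(x,.054),.0366]])[0] for x in(-.031,.035,.053)]; print(np.round(uv,1))
u,v=map(int,uv[0]); 
cv2.imwrite('pics/w6c.png',cv2.resize(im[90:290,260:520],None,fx=3,fy=3))
E
```

```text
t 11.9 p [ 0.4844 -0.2931  0.2546] yawY 70.84 tilt 0.73 f [ 0.9 -0.3  0.9] w 0.3
[[337.8 191.5]
 [337.  238.7]
 [336.8 250.7]]
```

View pics/w6c.png

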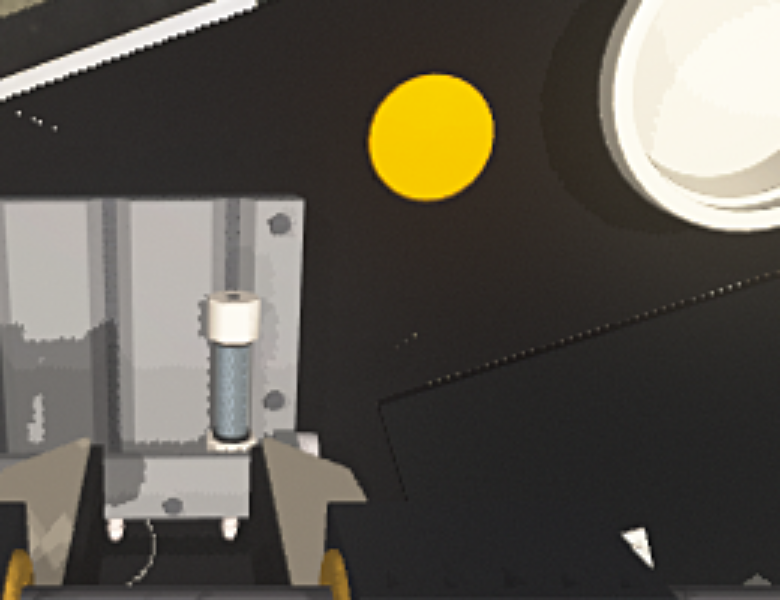

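Crop: slate column lies in the +y groove with its fitting under the bridge. Its near end is at row ~190, predicted 191.5 for home. Now dish B.

{"api": "drive_tool", "payload": {"increments": [{"tx": 0.03,"ty": 1,"tz": 0,"turn": -0.55,"grip": 0.3},{"tx": 0.03,"ty": 1,"tz": 0,"turn": -0.55,"grip": 0.3},{"tx": 0.03,"ty": 1,"tz": 0,"turn": -0.55,"grip": 0.3},{"tx": 0.03,"ty": 1,"tz": 0,"turn": -0.55,"grip": 0.3},{"tx": 0.03,"ty": 1,"tz": 0,"turn": -0.55,"grip": 0.3},{"tx": 0.03,"ty": 1,"tz": 0,"turn": -0.55,"grip": 0.3},{"tx": 0.03,"ty": 1,"tz": 0,"turn": -0.55,"grip": 0.3},{"tx": 0.03,"ty": 1,"tz": 0,"turn": -0.55,"grip": 0.3},{"tx": 0.03,"ty": 1,"tz": 0,"turn": -0.55,"grip": 0.3},{"tx": 0.03,"ty": 1,"tz": 0,"turn": -0.55,"grip": 0.3},{"tx": 0.03,"ty": 1,"tz": 0,"turn": -0.55,"grip": 0.3},{"tx": 0.03,"ty": 1,"tz": 0,"turn": -0.55,"grip": 0.3}]}}

```text
clock: 13.15
position: [0.4961, 0.1065, 0.2514]
ee_rot: [1.38, 2.816, 0.016]
force: [0.2, -1.3, -0.5]
width: 0.35
```

```bash
python3 - <<'E'
from h import *
s=where(); im,cm=shot('wrist','w7')
for t in(130,170,200):
  c,r=dish(im,cm,(.501,.111),thr=t); print(t,c,r); print(column(im,cm,c))
E
```

```text
t 13.15 p [0.4961 0.1065 0.2514] yawY 37.79 tilt 0.65 f [ 0.2 -1.3 -0.5] w 0.35
130 [0.50011608 0.11038511] 0.062104082023719615
(array([0.50062359, 0.10771738]), np.float64(-47.49817319041425), np.float64(0.048389121476940904), np.float64(0.016233475528472464), 189.0)
170 [0.5002047  0.11050706] 0.06187848186411231
(array([0.50062359, 0.10771738]), np.float64(-47.49817319041425), np.float64(0.048389121476940904), np.float64(0.016233475528472464), 189.0)
200 [0.50008461 0.11058766] 0.06165709967342289
(array([0.50062359, 0.10771738]), np.float64(-47.49817319041425), np.float64(0.048389121476940904), np.float64(0.016233475528472464), 189.0)
```

{"api": "drive_tool", "payload": {"increments": [{"tx": 0.011,"ty": 0.003,"tz": -0.12,"turn": 0.078,"grip": 0.26},{"tx": 0.011,"ty": 0.003,"tz": -0.24,"turn": 0.078,"grip": 0.26},{"tx": 0.011,"ty": 0.003,"tz": -0.36,"turn": 0.078,"grip": 0.26},{"tx": 0.011,"ty": 0.003,"tz": -0.44,"turn": 0.078,"grip": 0.26},{"tx": 0.011,"ty": 0.003,"tz": -0.48,"turn": 0.078,"grip": 0.26},{"tx": 0.011,"ty": 0.003,"tz": -0.52,"turn": 0.078,"grip": 0.26},{"tx": 0.011,"ty": 0.003,"tz": -0.55,"turn": 0.078,"grip": 0.26},{"tx": 0.011,"ty": 0.003,"tz": -0.58,"turn": 0.078,"grip": 0.26},{"tx": 0.011,"ty": 0.003,"tz": -0.597,"turn": 0.078,"grip": 0.26},{"tx": 0.011,"ty": 0.003,"tz": -0.597,"turn": 0.078,"grip": 0.26},{"tx": 0.011,"ty": 0.003,"tz": -0.597,"turn": 0.078,"grip": 0.26},{"tx": 0.011,"ty": 0.003,"tz": -0.597,"turn": 0.078,"grip": 0.26}]}}

```text
clock: 14.4
position: [0.5011, 0.1077, 0.0134]
ee_rot: [1.264, 2.869, 0.018]
force: [0.1, -0.1, 0.7]
width: 0.371
```

{"api": "drive_tool", "payload": {"increments": [{"tx": 0,"ty": 0,"tz": 0,"turn": 0,"grip": 1},{"tx": 0,"ty": 0,"tz": 0,"turn": 0,"grip": 1},{"tx": 0,"ty": 0,"tz": 0,"turn": 0,"grip": 1},{"tx": 0,"ty": 0,"tz": 0,"turn": 0,"grip": 1},{"tx": 0,"ty": 0,"tz": 0,"turn": 0,"grip": 1},{"tx": 0,"ty": 0,"tz": 0.05,"turn": 0,"grip": 1},{"tx": 0,"ty": 0,"tz": 0.15,"turn": 0,"grip": 1},{"tx": 0,"ty": 0,"tz": 0.25,"turn": 0,"grip": 1},{"tx": 0,"ty": 0,"tz": 0.35,"turn": 0,"grip": 1},{"tx": 0,"ty": 0,"tz": 0.35,"turn": 0,"grip": 1},{"tx": 0,"ty": 0,"tz": 0.35,"turn": 0,"grip": 1}], "newtons": 25}}

```text
clock: 15.5
position: [0.5012, 0.1079, 0.1538]
ee_rot: [1.264, 2.869, 0.02]
force: [-0.2, -0.4, -1.7]
width: 0.17
```

```bash
python3 - <<'E'
from h import *
s=where(); print((W(-.015,-.054)-s['position'][:2]).round(4))
E
```

```text
t 15.5 p [0.5012 0.1079 0.1538] yawY 42.46 tilt 0.82 f [-0.2 -0.4 -1.7] w 0.17
[-0.0009 -0.4922]
```

{"api": "drive_tool", "payload": {"increments": [{"tx": 0,"ty": -0.9,"tz": 0,"turn": 0.474,"grip": 1},{"tx": 0,"ty": -0.9,"tz": 0,"turn": 0.474,"grip": 1},{"tx": 0,"ty": -0.9,"tz": 0,"turn": 0.474,"grip": 1},{"tx": 0,"ty": -0.9,"tz": 0,"turn": 0.474,"grip": 1},{"tx": 0,"ty": -0.9,"tz": 0,"turn": 0.474,"grip": 1},{"tx": 0,"ty": -0.9,"tz": 0,"turn": 0.474,"grip": 1},{"tx": 0,"ty": -0.9,"tz": 0,"turn": 0.474,"grip": 1},{"tx": 0,"ty": -0.9,"tz": 0,"turn": 0.474,"grip": 1},{"tx": 0,"ty": -0.9,"tz": 0,"turn": 0.474,"grip": 1},{"tx": 0,"ty": -0.9,"tz": 0,"turn": 0.474,"grip": 1}]}}

```text
clock: 16.5
position: [0.5, -0.2518, 0.1519]
ee_rot: [-0.523, -3.098, -0.023]
force: [0.2, 0.0, -0.8]
width: 0.167
```

{"api": "drive_tool", "payload": {"increments": [{"tx": -0.002,"ty": -0.33,"tz": 0,"turn": 0,"grip": 1},{"tx": -0.002,"ty": -0.33,"tz": 0,"turn": 0,"grip": 1},{"tx": -0.002,"ty": -0.33,"tz": 0,"turn": 0,"grip": 1},{"tx": -0.002,"ty": -0.33,"tz": -0.1,"turn": 0,"grip": 1},{"tx": -0.002,"ty": -0.33,"tz": -0.22,"turn": 0,"grip": 1},{"tx": -0.002,"ty": -0.33,"tz": -0.22,"turn": 0,"grip": 1},{"tx": -0.002,"ty": -0.33,"tz": -0.22,"turn": 0,"grip": 1},{"tx": -0.002,"ty": -0.33,"tz": -0.22,"turn": 0,"grip": 1}]}}

```text
clock: 17.3
position: [0.5006, -0.3837, 0.0659]
ee_rot: [0.521, 3.096, 0.022]
force: [0.7, -0.5, -0.8]
width: 0.164
```

```bash
python3 - <<'E'
from h import *
s=where(); print((W(-.015,-.054)-s['position'][:2]).round(4),B(s['position']))
E
```

```text
t 17.3 p [ 0.5006 -0.3837  0.0659] yawY 70.89 tilt 0.81 f [ 0.7 -0.5 -0.8] w 0.164
[-0.0004 -0.0006] [[-0.01487152 -0.05326757]]
```

{"api": "drive_tool", "payload": {"increments": [{"tx": -0.001,"ty": -0.002,"tz": -0.04,"turn": 0,"grip": 1},{"tx": -0.001,"ty": -0.002,"tz": -0.07,"turn": 0,"grip": 1},{"tx": -0.001,"ty": -0.002,"tz": -0.088,"turn": 0,"grip": 1},{"tx": -0.001,"ty": -0.002,"tz": -0.1,"turn": 0,"grip": 1},{"tx": -0.001,"ty": -0.002,"tz": -0.108,"turn": 0,"grip": 1},{"tx": -0.001,"ty": -0.002,"tz": -0.108,"turn": 0,"grip": 1},{"tx": -0.001,"ty": -0.002,"tz": -0.108,"turn": 0,"grip": 1}]}}

```text
clock: 18.0
position: [0.5002, -0.3838, 0.0232]
ee_rot: [0.521, 3.096, 0.024]
force: [-2.2, 3.6, 6.4]
width: 0.165
```

{"api": "drive_tool", "payload": {"increments": [{"tx": 0,"ty": 0,"tz": 0,"turn": 0,"grip": 0.5},{"tx": 0,"ty": 0,"tz": 0,"turn": 0,"grip": 0.5},{"tx": 0,"ty": 0,"tz": 0,"turn": 0,"grip": 0.5},{"tx": 0,"ty": 0,"tz": 0,"turn": 0,"grip": 0.5},{"tx": 0,"ty": 0,"tz": 0,"turn": 0,"grip": 1},{"tx": 0,"ty": 0,"tz": 0,"turn": 0,"grip": 1},{"tx": 0,"ty": 0,"tz": 0,"turn": 0,"grip": 1},{"tx": 0,"ty": 0,"tz": 0,"turn": 0,"grip": 1},{"tx": 0,"ty": 0,"tz": 0,"turn": 0,"grip": 1},{"tx": 0.01,"ty": -0.004,"tz": 0,"turn": 0,"grip": 1},{"tx": 0.02,"ty": -0.007,"tz": 0,"turn": 0,"grip": 1},{"tx": 0.03,"ty": -0.01,"tz": 0,"turn": 0,"grip": 1},{"tx": 0.04,"ty": -0.014,"tz": 0,"turn": 0,"grip": 1},{"tx": 0.048,"ty": -0.017,"tz": 0,"turn": 0,"grip": 1},{"tx": 0.052,"ty": -0.018,"tz": 0,"turn": 0,"grip": 1},{"tx": 0.056,"ty": -0.019,"tz": 0,"turn": 0,"grip": 1},{"tx": 0.056,"ty": -0.019,"tz": 0,"turn": 0,"grip": 1}], "newtons": 10}}

```text
clock: 19.7
position: [0.5229, -0.3916, 0.0232]
ee_rot: [0.521, 3.096, 0.023]
force: [0.8, 0.4, -0.4]
width: 0.173
```

```bash
python3 - <<'E'
from h import *
s=where(); print(B(s['position']), s['force'][:2]@ex)
E
```

```text
t 19.7 p [ 0.5229 -0.3916  0.0232] yawY 70.9 tilt 0.86 f [ 0.8  0.4 -0.4] w 0.173
[[ 0.00875275 -0.05349777]] 0.5961876977708095
```

{"api": "drive_tool", "payload": {"increments": [{"tx": 0.003,"ty": -0.001,"tz": 0,"turn": 0,"grip": 1},{"tx": 0.006,"ty": -0.002,"tz": 0,"turn": 0,"grip": 1},{"tx": 0.009,"ty": -0.003,"tz": 0,"turn": 0,"grip": 1}]}}

```text
clock: 20.0
position: [0.5268, -0.3929, 0.0233]
ee_rot: [0.52, 3.095, 0.023]
force: [-1.4, 0.1, -0.9]
width: 0.172
```

{"api": "drive_tool", "payload": {"increments": [{"tx": 0.003,"ty": -0.001,"tz": 0,"turn": 0,"grip": 1},{"tx": 0.006,"ty": -0.002,"tz": 0,"turn": 0,"grip": 1},{"tx": 0.009,"ty": -0.003,"tz": 0,"turn": 0,"grip": 1}]}}

```text
clock: 20.3
position: [0.5278, -0.3933, 0.0231]
ee_rot: [-0.522, -3.096, -0.026]
force: [-11.7, 4.6, 8.9]
width: 0.167
```

```bash
python3 - <<'E'
from h import *
s=where(); print(B(s['position']), s['force'][:2]@ex)
E
```

```text
t 20.3 p [ 0.5278 -0.3933  0.0231] yawY 70.87 tilt 0.95 f [-11.7   4.6   8.9] w 0.167
[[ 0.0139368  -0.05346861]] -12.548214961992594
```

{"api": "drive_tool", "payload": {"increments": [{"tx": -0.008,"ty": 0.003,"tz": 0,"turn": 0,"grip": 0.4},{"tx": -0.008,"ty": 0.003,"tz": 0,"turn": 0,"grip": 0.4},{"tx": -0.008,"ty": 0.003,"tz": 0,"turn": 0,"grip": 0.4},{"tx": -0.008,"ty": 0.003,"tz": 0,"turn": 0,"grip": 0.4},{"tx": -0.008,"ty": 0.003,"tz": 0.08,"turn": 0,"grip": 0.4},{"tx": -0.008,"ty": 0.003,"tz": 0.18,"turn": 0,"grip": 0.4},{"tx": 0,"ty": 0.05,"tz": 0.3,"turn": 0,"grip": 0.4},{"tx": 0.05,"ty": 0.12,"tz": 0.4,"turn": 0,"grip": 0.4},{"tx": 0.1,"ty": 0.12,"tz": 0.5,"turn": 0,"grip": 0.4},{"tx": 0.1,"ty": 0.12,"tz": 0.62,"turn": 0,"grip": 0.4},{"tx": 0.1,"ty": 0.12,"tz": 0.62,"turn": 0,"grip": 0.4},{"tx": 0.1,"ty": 0.12,"tz": 0.62,"turn": 0,"grip": 0.4}]}}

```text
clock: 21.5
position: [0.5684, -0.3457, 0.2725]
ee_rot: [0.522, 3.097, 0.024]
force: [0.1, -0.3, -0.3]
width: 0.3
```

```bash
python3 - <<'E'
from h import *
s=where(); im,cm=shot('wrist','w8')
print([proj(cm,[[*W(-.031,y),.0366]])[0].round(1) for y in(-.054,.054)])
print('arms/bar guesses',{a:proj(cm,[[*W(.044-.069*np.cos(np.radians(17.65)+a),0),.022+.069*np.sin(np.radians(17.65)+a)]])[0].round(0) for a in(1.4,1.7,2.0,2.15)})
cv2.imwrite('pics/w8c.png',cv2.resize(im[60:300,180:480],None,fx=2.5,fy=2.5))
E
```

```text
t 21.5 p [ 0.5684 -0.3457  0.2725] yawY 70.88 tilt 0.89 f [ 0.1 -0.3 -0.3] w 0.3
[array([267.9, 113.3]), array([355.5, 113.1])]
arms/bar guesses {1.4: array([312., 191.]), 1.7: array([312., 206.]), 2.0: array([312., 216.]), 2.15: array([312., 219.])}
```

View pics/w8c.png

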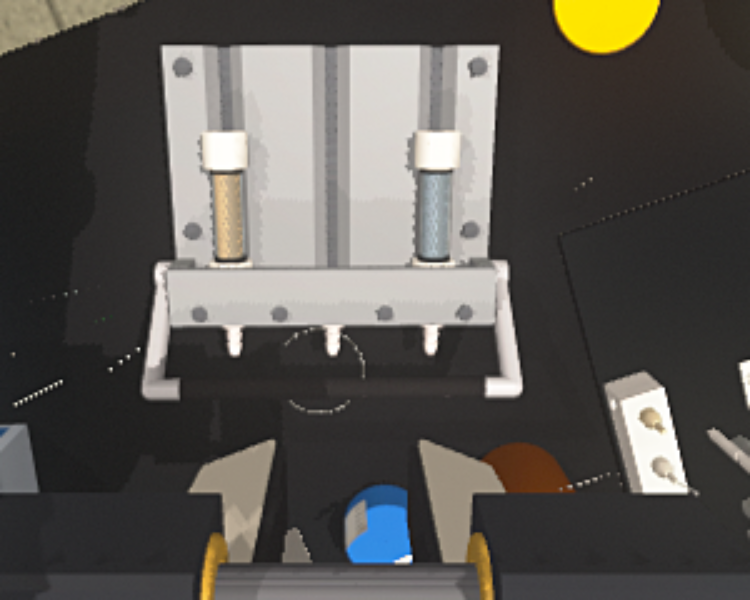

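Crop: both columns home, with near ends at row ~112.5 (predicted 113). The bail bar at row ~215 gives an angle of about 2.0. The capped bottles are behind, so I'll triangulate the blue cap and the brown bottle for clearance.

```bash
python3 - <<'E'
from h import *
im,c1=load('w8'); c2=cam('top')
for n,a,b in(('blue',(332,262),(452,140)),('brown',(390,247),(432,133))):
    for z in(0,.03,.06,.09,.12): print(n,z,B(ray(c1,a,z)).round(3),B(ray(c2,b,z)).round(3))
s=where();print(B(s['position']))
E
```

```text
blue 0 [[0.196 0.03 ]] [[0.214 0.025]]
blue 0.03 [[0.179 0.028]] [[0.203 0.032]]
blue 0.06 [[0.162 0.026]] [[0.191 0.039]]
blue 0.09 [[0.145 0.024]] [[0.18  0.047]]
blue 0.12 [[0.128 0.022]] [[0.169 0.054]]
brown 0 [[0.171 0.119]] [[0.217 0.1  ]]
brown 0.03 [[0.156 0.111]] [[0.206 0.105]]
brown 0.06 [[0.141 0.103]] [[0.194 0.111]]
brown 0.09 [[0.125 0.095]] [[0.183 0.116]]
brown 0.12 [[0.11  0.087]] [[0.171 0.122]]
t 21.55 p [ 0.5677 -0.3453  0.2708] yawY 70.87 tilt 0.95 f [ 0.7  0.4 -1. ] w 0.299
[[0.0359118  0.00494788]]
```

{"api": "drive_tool", "payload": {"increments": [{"tx": 0.163,"ty": -0.11,"tz": 0,"turn": 0,"grip": 1},{"tx": 0.163,"ty": -0.11,"tz": 0,"turn": 0,"grip": 1},{"tx": 0.163,"ty": -0.11,"tz": 0,"turn": 0,"grip": 1},{"tx": 0.163,"ty": -0.11,"tz": -0.1,"turn": 0,"grip": 1},{"tx": 0.163,"ty": -0.11,"tz": -0.2,"turn": 0,"grip": 1},{"tx": 0.163,"ty": -0.11,"tz": -0.3,"turn": 0,"grip": 1},{"tx": 0.163,"ty": -0.11,"tz": -0.4,"turn": 0,"grip": 1},{"tx": 0.163,"ty": -0.11,"tz": -0.45,"turn": 0,"grip": 1},{"tx": 0.163,"ty": -0.11,"tz": -0.49,"turn": 0,"grip": 1},{"tx": 0.163,"ty": -0.11,"tz": -0.52,"turn": 0,"grip": 1},{"tx": 0.163,"ty": -0.11,"tz": -0.525,"turn": 0,"grip": 1},{"tx": 0.163,"ty": -0.11,"tz": -0.525,"turn": 0,"grip": 1}]}}

```text
clock: 22.75
position: [0.633, -0.3895, 0.0613]
ee_rot: [-0.522, -3.097, -0.026]
force: [0.5, -0.5, 0.1]
width: 0.007
```

```bash
python3 - <<'E'
from h import *
s=where();p=s['position'];b=B(p)[0];print(b)
for x,z in((105,60),(88,71),(71,77),(59,78),(41,75.6),(24.5,69),(10,58)):
    d=(x/1e3-b[0])*ex; print(np.round(np.r_[d,z/1e3-p[2]]/.4,3))
E
```

```text
t 22.75 p [ 0.633  -0.3895  0.0613] yawY 70.86 tilt 0.94 f [ 0.5 -0.5  0.1] w 0.007
[ 0.11211841 -0.01544813]
[-0.017  0.006 -0.003]
[-0.057  0.02   0.024]
[-0.097  0.034  0.039]
[-0.125  0.043  0.042]
[-0.168  0.058  0.036]
[-0.207  0.072  0.019]
[-0.241  0.084 -0.008]
```

{"api": "drive_tool", "payload": {"increments": [{"tx": -0.017,"ty": 0.006,"tz": -0.003,"turn": 0,"grip": 1},{"tx": -0.037,"ty": 0.013,"tz": 0.012,"turn": 0,"grip": 1},{"tx": -0.057,"ty": 0.02,"tz": 0.024,"turn": 0,"grip": 1},{"tx": -0.077,"ty": 0.027,"tz": 0.033,"turn": 0,"grip": 1},{"tx": -0.097,"ty": 0.034,"tz": 0.039,"turn": 0,"grip": 1},{"tx": -0.111,"ty": 0.039,"tz": 0.041,"turn": 0,"grip": 1},{"tx": -0.125,"ty": 0.043,"tz": 0.042,"turn": 0,"grip": 1}]}}

```text
clock: 23.45
position: [0.5823, -0.372, 0.0783]
ee_rot: [-0.522, -3.096, -0.026]
force: [2.2, -0.7, 1.5]
width: 0.003
```

{"api": "drive_tool", "payload": {"increments": [{"tx": -0.021,"ty": 0.007,"tz": -0.002,"turn": 0,"grip": 1},{"tx": -0.043,"ty": 0.015,"tz": -0.006,"turn": 0,"grip": 1},{"tx": -0.062,"ty": 0.022,"tz": -0.014,"turn": 0,"grip": 1},{"tx": -0.082,"ty": 0.029,"tz": -0.023,"turn": 0,"grip": 1},{"tx": -0.099,"ty": 0.035,"tz": -0.036,"turn": 0,"grip": 1},{"tx": -0.116,"ty": 0.041,"tz": -0.05,"turn": 0,"grip": 1},{"tx": -0.116,"ty": 0.041,"tz": -0.05,"turn": 0,"grip": 1}]}}

```text
clock: 24.15
position: [0.5345, -0.355, 0.057]
ee_rot: [-0.522, -3.094, -0.027]
force: [0.1, -1.0, 0.4]
width: 0.001
```

```bash
python3 - <<'E'
from h import *
s=where();p=s['position'];b=B(p)[0];print(b); im,cm=shot('wrist','w9')
cv2.imwrite('pics/w9c.png',cv2.resize(im,None,fx=1,fy=1))
E
```

```text
t 24.15 p [ 0.5345 -0.355   0.057 ] yawY 70.83 tilt 1.0 f [ 0.1 -1.   0.4] w 0.001
[ 0.00772326 -0.01511243]
```

View pics/w9c.png

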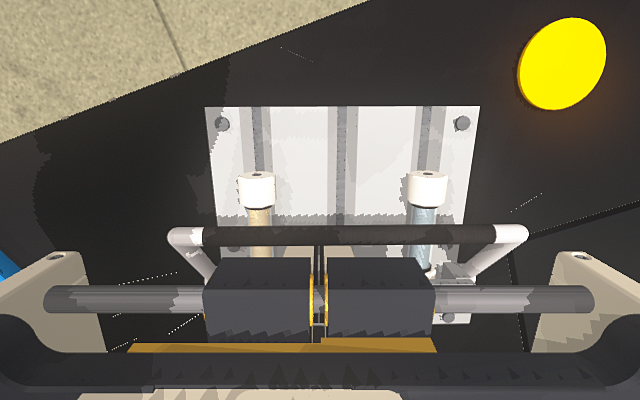

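Bar (row 235) is swung over, with the finger behind it. Now lift and press it down from above.

{"api": "drive_tool", "payload": {"increments": [{"tx": 0.003,"ty": -0.001,"tz": 0.05,"turn": 0,"grip": 1},{"tx": 0.003,"ty": -0.001,"tz": 0.1,"turn": 0,"grip": 1},{"tx": -0.02,"ty": 0.007,"tz": 0.1,"turn": 0,"grip": 1},{"tx": -0.037,"ty": 0.013,"tz": 0.095,"turn": 0,"grip": 1},{"tx": -0.039,"ty": 0.014,"tz": 0.06,"turn": 0,"grip": 1},{"tx": -0.042,"ty": 0.015,"tz": 0.038,"turn": 0,"grip": 1},{"tx": -0.05,"ty": 0.017,"tz": 0.025,"turn": 0,"grip": 1},{"tx": -0.056,"ty": 0.019,"tz": 0.012,"turn": 0,"grip": 1},{"tx": -0.062,"ty": 0.021,"tz": 0,"turn": 0,"grip": 1},{"tx": -0.066,"ty": 0.023,"tz": -0.01,"turn": 0,"grip": 1},{"tx": -0.07,"ty": 0.024,"tz": -0.016,"turn": 0,"grip": 1}]}}

```text
clock: 25.3
position: [0.5067, -0.3452, 0.0504]
ee_rot: [-0.522, -3.094, -0.027]
force: [-0.5, 1.5, 2.1]
width: 0.009
```

{"api": "drive_tool", "payload": {"increments": [{"tx": 0,"ty": 0,"tz": -0.006,"turn": 0,"grip": 1},{"tx": 0,"ty": 0,"tz": -0.008,"turn": 0,"grip": 1},{"tx": 0,"ty": 0,"tz": -0.01,"turn": 0,"grip": 1}]}}

```text
clock: 25.6
position: [0.5068, -0.3454, 0.0475]
ee_rot: [-0.522, -3.095, -0.028]
force: [-6.1, 4.3, 20.7]
width: 0.002
```

Bail stopped at tip height 47.5 mm with 20 N, as expected for fully down. Lift, and go look at the dishes.

{"api": "drive_tool", "payload": {"increments": [{"tx": 0,"ty": 0,"tz": 0.1,"turn": 0,"grip": 1},{"tx": 0,"ty": 0,"tz": 0.2,"turn": 0,"grip": 1},{"tx": 0,"ty": 0,"tz": 0.35,"turn": 0,"grip": 0},{"tx": -0.02,"ty": 0.2,"tz": 0.5,"turn": 0,"grip": 0},{"tx": -0.02,"ty": 0.4,"tz": 0.55,"turn": 0,"grip": 0},{"tx": -0.02,"ty": 0.8,"tz": 0.55,"turn": 0,"grip": 0},{"tx": -0.02,"ty": 0.8,"tz": 0.55,"turn": 0,"grip": 0},{"tx": -0.02,"ty": 0.8,"tz": 0.55,"turn": 0,"grip": 0},{"tx": -0.02,"ty": 0.8,"tz": 0.55,"turn": 0,"grip": 0},{"tx": -0.02,"ty": 0.8,"tz": 0.55,"turn": 0,"grip": 0},{"tx": -0.02,"ty": 0.8,"tz": 0.55,"turn": 0,"grip": 0},{"tx": -0.02,"ty": 0.8,"tz": 0.55,"turn": 0,"grip": 0},{"tx": -0.02,"ty": 0.8,"tz": 0.55,"turn": 0,"grip": 0}]}}

```text
clock: 26.9
position: [0.499, -0.0268, 0.2674]
ee_rot: [-0.525, -3.095, -0.027]
force: [0.3, -0.1, 0.6]
width: 0.501
```

```bash
python3 - <<'E'
from h import *
s=where(); im,cm=shot('wrist','w10')
for g in((.499,-.047),(.5,.1105)): print(dish(im,cm,g,thr=170))
im,cm=shot('top','t10')
for g in((.499,-.047),(.5,.1105),(.482,.428)): print(dish(im,cm,g,thr=150))
E
```

```text
t 26.9 p [ 0.499  -0.0268  0.2674] yawY 70.75 tilt 0.99 f [ 0.3 -0.1  0.6] w 0.501
(array([ 0.53421603, -0.03204691]), np.float64(0.061669441211556375))
(array([0.50017449, 0.11016335]), np.float64(0.061739152827996656))
(array([0.50095694, 0.11200203]), np.float64(0.06367594052492184))
(array([0.50095694, 0.11200203]), np.float64(0.06367594052492184))
(array([0.48303298, 0.42907226]), np.float64(0.06401170257117982))
```

Dish C was knocked and is now at about (.534,-.032). Next I'll measure the mat from above, with the tool turned to yaw 90°.

{"api": "drive_tool", "payload": {"increments": [{"tx": -0.03,"ty": 0.75,"tz": 0,"turn": 0.321,"grip": 0},{"tx": -0.03,"ty": 0.75,"tz": 0,"turn": 0.321,"grip": 0},{"tx": -0.03,"ty": 0.75,"tz": 0,"turn": 0.321,"grip": 0},{"tx": -0.03,"ty": 0.75,"tz": 0,"turn": 0.321,"grip": 0},{"tx": -0.03,"ty": 0.75,"tz": 0,"turn": 0.321,"grip": 0},{"tx": -0.03,"ty": 0.75,"tz": 0,"turn": 0.321,"grip": 0},{"tx": -0.03,"ty": 0.75,"tz": 0,"turn": 0.321,"grip": 0},{"tx": -0.03,"ty": 0.75,"tz": 0,"turn": 0.321,"grip": 0},{"tx": -0.03,"ty": 0.75,"tz": 0,"turn": 0.321,"grip": 0},{"tx": -0.03,"ty": 0.75,"tz": 0,"turn": 0.321,"grip": 0},{"tx": -0.03,"ty": 0.75,"tz": 0,"turn": 0.321,"grip": 0}]}}

```text
clock: 28.1
position: [0.4873, 0.2715, 0.2674]
ee_rot: [-0.005, -3.136, -0.025]
force: [-0.9, 0.0, 0.3]
width: 0.501
```

```bash
python3 - <<'E'
from h import *
s=where(); im,cm=shot('wrist','w11')
for g in((.482,.428),(.5,.1105)): print(dish(im,cm,g,thr=170))
g=im.min(2); u,v=proj(cm,[[.485,.276,.003]])[0].astype(int); print(u,v,g[v,u-90:u+90:4].tolist(),g[v-80:v+80:4,u].tolist())
for t in(60,70,80):
    m=cv2.morphologyEx((g>t).astype(np.uint8),cv2.MORPH_CLOSE,np.ones((5,5),np.uint8)); m=cv2.morphologyEx(m,cv2.MORPH_OPEN,np.ones((9,9),np.uint8))
    n,l,st,_=cv2.connectedComponentsWithStats(m); 
    ct=max(cv2.findContours((l==l[v,u]).astype(np.uint8),0,1)[0],key=len); b=cv2.minAreaRect(ct)
    Bp=ray(cm,cv2.boxPoints(b),.003)[:,:2]; print(t,Bp.mean(0),np.linalg.norm(Bp[1]-Bp[0]),np.linalg.norm(Bp[2]-Bp[1]),b)
E
```

```text
t 28.1 p [0.4873 0.2715 0.2674] yawY 89.81 tilt 0.98 f [-0.9  0.   0.3] w 0.501
(array([0.48224949, 0.42744623]), np.float64(0.06181297607548852))
(array([0.49948952, 0.1107189 ]), np.float64(0.06156345799969312))
318 162 [251, 244, 143, 45, 46, 47, 47, 44, 44, 46, 39, 119, 99, 120, 96, 122, 100, 122, 110, 123, 123, 125, 124, 120, 125, 114, 124, 108, 126, 113, 136, 114, 136, 114, 138, 41, 43, 44, 45, 49, 125, 245, 159, 230, 230] [114, 113, 111, 192, 223, 221, 26, 86, 127, 126, 127, 126, 128, 126, 128, 126, 113, 105, 98, 99, 97, 98, 99, 100, 104, 108, 120, 120, 119, 117, 117, 114, 39, 38, 38, 35, 38, 38, 35, 24]
60 [0.42240117 0.2843813 ] 0.7639517412323172 0.28438400148793996 ((319.5, 105.0), (210.0, 639.0), 90.0)
70 [0.42240117 0.2843813 ] 0.7639517412323172 0.28438400148793996 ((319.5, 105.0), (210.0, 639.0), 90.0)
80 [0.4216291  0.28437509] 0.7639517412323172 0.282730546329954 ((319.5, 104.5), (209.0, 639.0), 90.0)
```

View pics/w11.png

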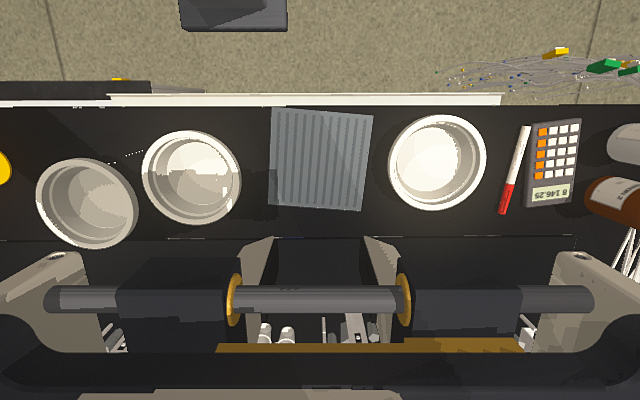

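Wrist view: mat corners near (271,107), (373,116), (361,211), (268,204). Dishes at (86,203) C, (191,176) B and (437,162) A, all empty.

```bash
python3 - <<'E'
from h import *
im,cm=load('w11'); g=im.min(2); m=np.zeros_like(g); m[106:225,255:385]=(g[106:225,255:385]>70)
m=cv2.morphologyEx(m,cv2.MORPH_OPEN,np.ones((5,5),np.uint8))
ct=max(cv2.findContours(m,0,1)[0],key=len); P=ray(cm,ct[:,0],.003)[:,:2]
b=cv2.minAreaRect((P*1e4).astype(np.float32)); print(b)
q=cv2.approxPolyDP(cv2.convexHull(ct),6,True)[:,0]; print(q.tolist(),ray(cm,q,.003)[:,:2].mean(0))
print(dish(im,cm,(.534,-.032),thr=150))
s=where()
E
```

```text
((4832.3740234375, 2753.954833984375), (1354.5032958984375, 1364.9090576171875), 84.89999389648438)
[[272, 106], [372, 115], [360, 210], [268, 203]] [0.4831773  0.27514511]
(array([ 0.53408814, -0.03223258]), np.float64(0.06148478605478334))
t 28.15 p [0.4872 0.2718 0.2675] yawY 89.84 tilt 0.99 f [ 1.4 -0.5 -0.1] w 0.5
```

{"api": "drive_tool", "payload": {"increments": [{"tx": -0.0125,"ty": 0.245,"tz": 0,"turn": 0.003,"grip": 0},{"tx": -0.0125,"ty": 0.245,"tz": -0.1,"turn": 0.003,"grip": 0},{"tx": -0.0125,"ty": 0.245,"tz": -0.22,"turn": 0.003,"grip": 0},{"tx": -0.0125,"ty": 0.245,"tz": -0.34,"turn": 0.003,"grip": 0},{"tx": -0.0125,"ty": 0.245,"tz": -0.44,"turn": 0.003,"grip": 0},{"tx": -0.0125,"ty": 0.245,"tz": -0.5,"turn": 0.003,"grip": 0},{"tx": -0.0125,"ty": 0.245,"tz": -0.5,"turn": 0.003,"grip": 0},{"tx": -0.0125,"ty": 0.245,"tz": -0.5,"turn": 0.003,"grip": 0}]}}

```text
clock: 28.95
position: [0.4827, 0.3697, 0.0681]
ee_rot: [-0.0, -3.136, -0.026]
force: [0.8, -0.7, 1.5]
width: 0.505
```

```bash
python3 - <<'E'
from h import *
s=where(); print(((np.array([.4822,.3696,.03])-s['position'])/.4).round(3))
E
```

```text
t 28.95 p [0.4827 0.3697 0.0681] yawY 89.99 tilt 0.99 f [ 0.8 -0.7  1.5] w 0.505
[-0.001 -0.    -0.095]
```

{"api": "drive_tool", "payload": {"increments": [{"tx": -0.001,"ty": 0,"tz": -0.05,"turn": 0,"grip": 0},{"tx": -0.001,"ty": 0,"tz": -0.08,"turn": 0,"grip": 0},{"tx": -0.001,"ty": 0,"tz": -0.095,"turn": 0,"grip": 0},{"tx": -0.001,"ty": 0,"tz": -0.095,"turn": 0,"grip": 0},{"tx": -0.001,"ty": 0,"tz": -0.095,"turn": 0,"grip": 0},{"tx": -0.001,"ty": 0,"tz": -0.095,"turn": 0,"grip": 1},{"tx": -0.001,"ty": 0,"tz": -0.095,"turn": 0,"grip": 1},{"tx": -0.001,"ty": 0,"tz": -0.095,"turn": 0,"grip": 1},{"tx": -0.001,"ty": 0,"tz": -0.095,"turn": 0,"grip": 1},{"tx": -0.001,"ty": 0,"tz": -0.095,"turn": 0,"grip": 1},{"tx": -0.001,"ty": 0,"tz": -0.095,"turn": 0,"grip": 1}], "newtons": 40}}

```text
clock: 30.05
position: [0.4824, 0.3698, 0.0302]
ee_rot: [-0.0, -3.136, -0.026]
force: [-0.1, 0.1, 0.8]
width: 0.072
```

{"api": "drive_tool", "payload": {"increments": [{"tx": 0,"ty": 0,"tz": 0.03,"turn": 0,"grip": 1},{"tx": 0,"ty": 0,"tz": 0.06,"turn": 0,"grip": 1},{"tx": 0,"ty": 0,"tz": 0.1,"turn": 0,"grip": 1},{"tx": 0,"ty": 0,"tz": 0.1,"turn": 0,"grip": 1},{"tx": 0,"ty": 0,"tz": 0.1,"turn": 0,"grip": 1}]}}

```text
clock: 30.55
position: [0.4827, 0.37, 0.0709]
ee_rot: [-0.0, -3.137, -0.027]
force: [-0.2, 0.4, -2.1]
width: 0.075
```

```bash
python3 - <<'E'
from h import *
s=where(); print(((np.array([.4832,.2753-.058,.0])-s['position'])/.4).round(3),np.round(s['ft_torque'],2))
E
```

```text
t 30.55 p [0.4827 0.37   0.0709] yawY 89.99 tilt 1.02 f [-0.2  0.4 -2.1] w 0.075
[ 0.001 -0.382 -0.177] [-0.04 -0.02  0.03]
```

{"api": "drive_tool", "payload": {"increments": [{"tx": 0.001,"ty": -0.1,"tz": 0,"turn": 0,"grip": 1},{"tx": 0.001,"ty": -0.2,"tz": 0,"turn": 0,"grip": 1},{"tx": 0.001,"ty": -0.3,"tz": 0,"turn": 0,"grip": 1},{"tx": 0.001,"ty": -0.382,"tz": 0,"turn": 0,"grip": 1},{"tx": 0.001,"ty": -0.382,"tz": 0,"turn": 0,"grip": 1},{"tx": 0.001,"ty": -0.382,"tz": -0.03,"turn": 0,"grip": 1},{"tx": 0.001,"ty": -0.382,"tz": -0.06,"turn": 0,"grip": 1},{"tx": 0.001,"ty": -0.382,"tz": -0.08,"turn": 0,"grip": 1},{"tx": 0.001,"ty": -0.382,"tz": -0.09,"turn": 0,"grip": 1},{"tx": 0.001,"ty": -0.382,"tz": -0.094,"turn": 0,"grip": 1},{"tx": 0.001,"ty": -0.382,"tz": -0.094,"turn": 0,"grip": 1},{"tx": 0.001,"ty": -0.382,"tz": -0.094,"turn": 0,"grip": 1}]}}

```text
clock: 31.75
position: [0.4827, 0.2178, 0.0331]
ee_rot: [0.001, -3.137, -0.027]
force: [-0.1, 0.7, -0.0]
width: 0.075
```

{"api": "drive_tool", "payload": {"increments": [{"tx": 0,"ty": 0,"tz": 0,"turn": 0,"grip": 0.5},{"tx": 0,"ty": 0,"tz": 0,"turn": 0,"grip": 0.5},{"tx": 0,"ty": 0,"tz": 0,"turn": 0,"grip": 0.5},{"tx": 0,"ty": 0,"tz": 0,"turn": 0,"grip": 0.5},{"tx": 0,"ty": 0,"tz": 0.05,"turn": 0,"grip": 0.5},{"tx": 0,"ty": 0,"tz": 0.15,"turn": 0,"grip": 0.5},{"tx": 0,"ty": 0,"tz": 0.3,"turn": 0,"grip": 0.5},{"tx": 0.0,"ty": -0.2,"tz": 0.42,"turn": 0,"grip": 0},{"tx": 0.05,"ty": -0.4,"tz": 0.55,"turn": 0,"grip": 0},{"tx": 0.05,"ty": -0.5,"tz": 0.55,"turn": 0,"grip": 0},{"tx": 0.05,"ty": -0.5,"tz": 0.55,"turn": 0,"grip": 0},{"tx": 0.05,"ty": -0.5,"tz": 0.55,"turn": 0,"grip": 0},{"tx": 0.05,"ty": -0.5,"tz": 0.55,"turn": 0,"grip": 0}]}}

```text
clock: 33.05
position: [0.504, 0.0128, 0.2552]
ee_rot: [-0.01, -3.141, -0.025]
force: [0.2, -0.0, -0.7]
width: 0.499
```

```bash
python3 - <<'E'
from h import *
s=where(); im,cm=shot('wrist','w12')
print('A',dish(im,cm,(.483,.275),z=.041,thr=170)); print('B',dish(im,cm,(.4998,.1107),thr=170)); c,r=dish(im,cm,(.534,-.032),thr=150);print('C',c,r)
print(((np.array([*(c-[0,.058]),.03])-s['position'])/.4).round(3))
E
```

```text
t 33.05 p [0.504  0.0128 0.2552] yawY 89.63 tilt 0.93 f [ 0.2 -0.  -0.7] w 0.499
A (array([0.48107604, 0.27578391]), np.float64(0.06173444873365145))
B (array([0.49985376, 0.11074357]), np.float64(0.06175514971992148))
C [ 0.53395159 -0.03134557] 0.06178624142109088
[ 0.075 -0.255 -0.563]
```

{"api": "drive_tool", "payload": {"increments": [{"tx": 0.075,"ty": -0.255,"tz": 0,"turn": 0.006,"grip": 0},{"tx": 0.075,"ty": -0.255,"tz": -0.1,"turn": 0.006,"grip": 0},{"tx": 0.075,"ty": -0.255,"tz": -0.22,"turn": 0.006,"grip": 0},{"tx": 0.075,"ty": -0.255,"tz": -0.34,"turn": 0.006,"grip": 0},{"tx": 0.075,"ty": -0.255,"tz": -0.44,"turn": 0.006,"grip": 0},{"tx": 0.075,"ty": -0.255,"tz": -0.48,"turn": 0.006,"grip": 0},{"tx": 0.075,"ty": -0.255,"tz": -0.48,"turn": 0.006,"grip": 0}]}}

```text
clock: 33.8
position: [0.5308, -0.0846, 0.0588]
ee_rot: [0.007, -3.132, -0.029]
force: [0.1, -0.7, 0.7]
width: 0.499
```

```bash
python3 - <<'E'
from h import *
s=where(); print(((np.array([.534,-.0893,.0302])-s['position'])/.4).round(4))
E
```

```text
t 33.8 p [ 0.5308 -0.0846  0.0588] yawY 90.24 tilt 1.18 f [ 0.1 -0.7  0.7] w 0.499
[ 0.0079 -0.0118 -0.0715]
```

{"api": "drive_tool", "payload": {"increments": [{"tx": 0.008,"ty": -0.012,"tz": 0,"turn": -0.004,"grip": 0},{"tx": 0.008,"ty": -0.012,"tz": -0.03,"turn": -0.004,"grip": 0},{"tx": 0.008,"ty": -0.012,"tz": -0.055,"turn": -0.004,"grip": 0},{"tx": 0.008,"ty": -0.012,"tz": -0.0715,"turn": -0.004,"grip": 0},{"tx": 0.008,"ty": -0.012,"tz": -0.0715,"turn": -0.004,"grip": 0},{"tx": 0.008,"ty": -0.012,"tz": -0.0715,"turn": -0.004,"grip": 0},{"tx": 0.008,"ty": -0.012,"tz": -0.0715,"turn": -0.004,"grip": 1},{"tx": 0.008,"ty": -0.012,"tz": -0.0715,"turn": -0.004,"grip": 1},{"tx": 0.008,"ty": -0.012,"tz": -0.0715,"turn": -0.004,"grip": 1},{"tx": 0.008,"ty": -0.012,"tz": -0.0715,"turn": -0.004,"grip": 1},{"tx": 0.008,"ty": -0.012,"tz": -0.0715,"turn": -0.004,"grip": 1},{"tx": 0.008,"ty": -0.012,"tz": -0.0715,"turn": -0.004,"grip": 1}], "newtons": 40}}

```text
clock: 35.0
position: [0.5341, -0.0894, 0.0302]
ee_rot: [0.0, -3.132, -0.029]
force: [-0.1, -0.1, 1.1]
width: 0.071
```

{"api": "drive_tool", "payload": {"increments": [{"tx": 0,"ty": 0,"tz": 0.05,"turn": 0,"grip": 1},{"tx": 0,"ty": 0,"tz": 0.12,"turn": 0,"grip": 1},{"tx": 0,"ty": 0,"tz": 0.2,"turn": 0,"grip": 1},{"tx": 0,"ty": 0.1,"tz": 0.25,"turn": 0,"grip": 1},{"tx": -0.05,"ty": 0.2,"tz": 0.25,"turn": 0,"grip": 1},{"tx": -0.1,"ty": 0.3,"tz": 0.25,"turn": 0,"grip": 1},{"tx": -0.13,"ty": 0.4,"tz": 0.25,"turn": 0,"grip": 1},{"tx": -0.13,"ty": 0.5,"tz": 0.25,"turn": 0,"grip": 1},{"tx": -0.13,"ty": 0.6,"tz": 0.25,"turn": 0,"grip": 1},{"tx": -0.13,"ty": 0.7,"tz": 0.25,"turn": 0,"grip": 1},{"tx": -0.13,"ty": 0.765,"tz": 0.25,"turn": 0,"grip": 1},{"tx": -0.13,"ty": 0.765,"tz": 0.25,"turn": 0,"grip": 1},{"tx": -0.13,"ty": 0.765,"tz": 0.25,"turn": 0,"grip": 1}]}}

```text
clock: 36.3
position: [0.4817, 0.2168, 0.13]
ee_rot: [0.002, -3.132, -0.028]
force: [-0.8, -0.9, -0.5]
width: 0.073
```

```bash
python3 - <<'E'
from h import *
s=where(); im,cm=shot('wrist','w13'); p=s['position']
c,r=dish(im,cm,p[:2]+[0,.058],z=p[2]+.008,thr=170); print('held',c,r,c-p[:2])
print(((np.array([.4827,.2178,.0531])-s['position'])/.4).round(4))
cv2.imwrite('pics/w13c.png',im)
E
```

```text
t 36.3 p [0.4817 0.2168 0.13  ] yawY 90.08 tilt 1.16 f [-0.8 -0.9 -0.5] w 0.073
held [0.47986211 0.27361144] 0.0602382475859103 [-0.00187083  0.05685969]
[ 0.0024  0.0026 -0.1922]
```

View pics/w13c.png

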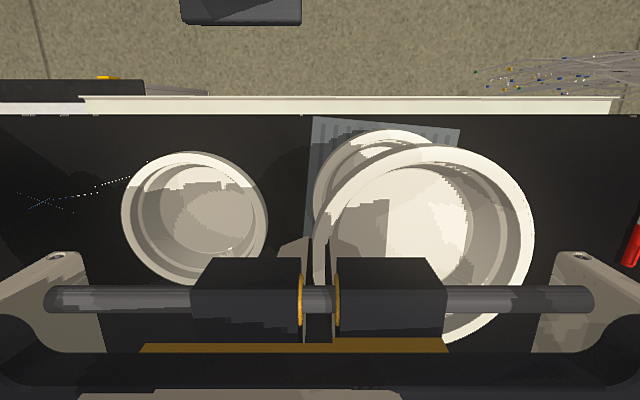

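Held dish at (425,240) above dish A on the mat; B at (195,215). Now lower in small steps.

{"api": "drive_tool", "payload": {"increments": [{"tx": 0.0024,"ty": 0.0026,"tz": -0.05,"turn": 0,"grip": 1},{"tx": 0.0024,"ty": 0.0026,"tz": -0.1,"turn": 0,"grip": 1},{"tx": 0.0024,"ty": 0.0026,"tz": -0.13,"turn": 0,"grip": 1},{"tx": 0.0024,"ty": 0.0026,"tz": -0.15,"turn": 0,"grip": 1},{"tx": 0.0024,"ty": 0.0026,"tz": -0.165,"turn": 0,"grip": 1},{"tx": 0.0024,"ty": 0.0026,"tz": -0.175,"turn": 0,"grip": 1},{"tx": 0.0024,"ty": 0.0026,"tz": -0.175,"turn": 0,"grip": 1}]}}

```text
clock: 37.05
position: [0.4829, 0.2167, 0.0599]
ee_rot: [-0.001, -3.132, -0.027]
force: [-0.3, 0.3, -1.5]
width: 0.069
```

{"api": "drive_tool", "payload": {"increments": [{"tx": 0,"ty": 0,"tz": -0.01,"turn": 0,"grip": 1},{"tx": 0,"ty": 0,"tz": -0.02,"turn": 0,"grip": 1},{"tx": 0,"ty": 0,"tz": -0.028,"turn": 0,"grip": 1},{"tx": 0,"ty": 0,"tz": -0.032,"turn": 0,"grip": 1},{"tx": 0,"ty": 0,"tz": -0.032,"turn": 0,"grip": 1}]}}

```text
clock: 37.55
position: [0.4828, 0.2166, 0.0472]
ee_rot: [-0.001, -3.132, -0.027]
force: [-1.9, 0.8, 3.1]
width: 0.078
```

{"api": "drive_tool", "payload": {"increments": [{"tx": 0,"ty": 0,"tz": 0,"turn": 0,"grip": 0.5},{"tx": 0,"ty": 0,"tz": 0,"turn": 0,"grip": 0.5},{"tx": 0,"ty": 0,"tz": 0,"turn": 0,"grip": 0.5},{"tx": 0,"ty": 0,"tz": 0,"turn": 0,"grip": 0.5},{"tx": 0,"ty": 0,"tz": 0.05,"turn": 0,"grip": 0.5},{"tx": 0,"ty": 0,"tz": 0.15,"turn": 0,"grip": 0.5},{"tx": 0,"ty": 0,"tz": 0.3,"turn": 0,"grip": 0.5},{"tx": 0.03,"ty": -0.1,"tz": 0.42,"turn": 0,"grip": 0},{"tx": 0.03,"ty": -0.1,"tz": 0.52,"turn": 0,"grip": 0},{"tx": 0.03,"ty": -0.1,"tz": 0.52,"turn": 0,"grip": 0},{"tx": 0.03,"ty": -0.1,"tz": 0.52,"turn": 0,"grip": 0},{"tx": 0.03,"ty": -0.1,"tz": 0.52,"turn": 0,"grip": 0}]}}

```text
clock: 38.75
position: [0.494, 0.1769, 0.254]
ee_rot: [0.0, -3.13, -0.027]
force: [1.0, 0.1, -0.8]
width: 0.498
```

```bash
python3 - <<'E'
from h import *
s=where(); im,cm=shot('wrist','w14')
print('AC',dish(im,cm,(.483,.275),z=.055,thr=170)); c,r=dish(im,cm,(.4998,.1107),thr=170); print('B',c,r)
print(((np.array([*(c-[0,.058]),.0302])-s['position'])/.4).round(4))
E
```

```text
t 38.75 p [0.494  0.1769 0.254 ] yawY 90.0 tilt 1.18 f [ 1.   0.1 -0.8] w 0.498
AC (array([0.4817884 , 0.27415019]), np.float64(0.061834588735435486))
B [0.49950567 0.11058076] 0.06161356039590849
[ 0.0138 -0.3108 -0.5594]
```

{"api": "drive_tool", "payload": {"increments": [{"tx": 0.014,"ty": -0.12,"tz": 0,"turn": 0,"grip": 0},{"tx": 0.014,"ty": -0.24,"tz": 0,"turn": 0,"grip": 0},{"tx": 0.014,"ty": -0.311,"tz": -0.1,"turn": 0,"grip": 0},{"tx": 0.014,"ty": -0.311,"tz": -0.22,"turn": 0,"grip": 0},{"tx": 0.014,"ty": -0.311,"tz": -0.34,"turn": 0,"grip": 0},{"tx": 0.014,"ty": -0.311,"tz": -0.44,"turn": 0,"grip": 0},{"tx": 0.014,"ty": -0.311,"tz": -0.47,"turn": 0,"grip": 0},{"tx": 0.014,"ty": -0.311,"tz": -0.47,"turn": 0,"grip": 0},{"tx": 0.014,"ty": -0.311,"tz": -0.47,"turn": 0,"grip": 0}]}}

```text
clock: 39.7
position: [0.4998, 0.0528, 0.0662]
ee_rot: [0.001, -3.129, -0.026]
force: [0.3, 0.6, 0.6]
width: 0.5
```

```bash
python3 - <<'E'
from h import *
s=where(); print(((np.array([.4996,.0527,.0302])-s['position'])/.4).round(4))
E
```

```text
t 39.7 p [0.4998 0.0528 0.0662] yawY 90.04 tilt 1.18 f [0.3 0.6 0.6] w 0.5
[-0.0005 -0.0002 -0.09  ]
```

{"api": "drive_tool", "payload": {"increments": [{"tx": 0,"ty": 0,"tz": -0.04,"turn": 0,"grip": 0},{"tx": 0,"ty": 0,"tz": -0.07,"turn": 0,"grip": 0},{"tx": 0,"ty": 0,"tz": -0.09,"turn": 0,"grip": 0},{"tx": 0,"ty": 0,"tz": -0.09,"turn": 0,"grip": 0},{"tx": 0,"ty": 0,"tz": -0.09,"turn": 0,"grip": 0},{"tx": 0,"ty": 0,"tz": -0.09,"turn": 0,"grip": 1},{"tx": 0,"ty": 0,"tz": -0.09,"turn": 0,"grip": 1},{"tx": 0,"ty": 0,"tz": -0.09,"turn": 0,"grip": 1},{"tx": 0,"ty": 0,"tz": -0.09,"turn": 0,"grip": 1},{"tx": 0,"ty": 0,"tz": -0.09,"turn": 0,"grip": 1},{"tx": 0,"ty": 0,"tz": -0.09,"turn": 0,"grip": 1}]}}

```text
clock: 40.8
position: [0.4999, 0.0528, 0.0303]
ee_rot: [0.001, -3.129, -0.026]
force: [0.7, 0.5, 1.2]
width: 0.071
```

{"api": "drive_tool", "payload": {"increments": [{"tx": 0,"ty": 0,"tz": 0.05,"turn": 0,"grip": 1},{"tx": 0,"ty": 0,"tz": 0.12,"turn": 0,"grip": 1},{"tx": 0,"ty": 0,"tz": 0.2,"turn": 0,"grip": 1},{"tx": 0,"ty": 0,"tz": 0.25,"turn": 0,"grip": 1},{"tx": -0.02,"ty": 0.1,"tz": 0.25,"turn": 0,"grip": 1},{"tx": -0.042,"ty": 0.2,"tz": 0.25,"turn": 0,"grip": 1},{"tx": -0.042,"ty": 0.3,"tz": 0.25,"turn": 0,"grip": 1},{"tx": -0.042,"ty": 0.38,"tz": 0.25,"turn": 0,"grip": 1},{"tx": -0.042,"ty": 0.41,"tz": 0.25,"turn": 0,"grip": 1},{"tx": -0.042,"ty": 0.41,"tz": 0.25,"turn": 0,"grip": 1},{"tx": -0.042,"ty": 0.41,"tz": 0.25,"turn": 0,"grip": 1}]}}

```text
clock: 41.9
position: [0.483, 0.2153, 0.13]
ee_rot: [-0.0, -3.129, -0.024]
force: [0.2, 0.6, -1.6]
width: 0.069
```

```bash
python3 - <<'E'
from h import *
s=where(); print(((np.array([.4828,.2168,.0612])-s['position'])/.4).round(4))
im,cm=shot('wrist','w15'); p=s['position']
c,r=dish(im,cm,p[:2]+[0,.058],z=p[2]+.008,thr=170); print('held',c,r,c-p[:2])
E
```

```text
t 41.9 p [0.483  0.2153 0.13  ] yawY 89.99 tilt 1.14 f [ 0.2  0.6 -1.6] w 0.069
[-0.0004  0.0038 -0.1719]
held [0.47773336 0.2718362 ] 0.06005636385019397 [-0.00523432  0.05656101]
```

```bash
python3 - <<'E'
from h import *
for f in('w13','w15'):
    im,cm=load(f); g=im.min(2)
    print(f,'right edge',[int(np.where(g[v,330:590]>150)[0].max()+330) for v in range(165,250,12)],'top edge',[int(np.where(g[118:300,u]>150)[0].min()+118) for u in range(400,530,12)])
E
```

```text
w13 right edge [497, 511, 520, 526, 530, 533, 533, 532] top edge [130, 133, 138, 146, 147, 149, 152, 157, 164, 174, 189]
w15 right edge [506, 517, 524, 529, 533, 534, 534, 532] top edge [128, 131, 135, 139, 140, 142, 145, 150, 157, 167, 182]
```

```bash
python3 - <<'E'
from h import *
from scipy.optimize import least_squares
for f,p in(('w13',[.4817,.2168,.13]),('w15',[.483,.2153,.13])):
    im,cm=load(f); g=im.min(2); p=np.array(p)
    pts=[(u,np.where(g[118:300,u]>150)[0].min()+118) for u in range(442,500,3)]+[(np.where(g[v,330:590]>150)[0].max()+330,v) for v in range(168,255,3)]+[(np.where(g[v,330:590]>150)[0].max()+330,v) for v in range(300,318,3)]
    pts=np.array(pts,float)
    def res(q,pts=pts):
        # q: centre dx,dy,dz, tilt about x,y ; intersect rays with tilted plane
        K,M,e=cm; d=np.c_[(pts[:,0]-K[2])/K[0],(pts[:,1]-K[3])/K[1],np.ones(len(pts))]@M.T
        n=R.from_rotvec([q[2],q[3],0]).apply([0,0,1]); piv=p+[0,0,.008]
        P=e+d*(((piv-e)@n)/(d@n))[:,None]; c=piv+R.from_rotvec([q[2],q[3],0]).apply([q[0],q[1],0])
        return (np.linalg.norm(P-c,axis=1)-.062)*1e3
    for nm,x0,fix in(('flat',[0,.058],True),('tilt',[0,.058,0,0],False)):
        fun=(lambda q:res([q[0],q[1],0,0])) if fix else (lambda q:np.r_[res(q),(q[1]-.058)*2e3, ])
        r=least_squares(fun,x0,loss='soft_l1'); print(f,nm,np.round(r.x,4),'rms',np.round(np.sqrt(np.mean(fun(r.x)**2)),3))
s=observe(); im=cv2.imread('pics/w15.png')[90:350,270:570]; cv2.imwrite('pics/w15c.png',cv2.resize(im,None,fx=2,fy=2))
E
```

```text
Traceback (most recent call last):
ValueError: zero-size array to reduction operation maximum which has no identity
```

```bash
cat > fit.py <<'E'
from h import *
from scipy.optimize import least_squares
for f,p in(('w13',[.4817,.2168,.13]),('w15',[.483,.2153,.13])):
    im,cm=load(f); g=im.min(2); p=np.array(p)
    pts=[(u,np.where(g[118:300,u]>150)[0].min()+118) for u in range(442,500,3)]+[(np.where(g[v,330:590]>150)[0].max()+330,v) for v in range(168,255,3)]
    for v in range(314,334,2):
        w=np.where(g[v,452:526]>130)[0]
        if len(w): pts.append((w.max()+452,v))
    pts=np.array(pts,float); print(f,pts[-6:].tolist())
    K,M,e=cm; d=np.c_[(pts[:,0]-K[2])/K[0],(pts[:,1]-K[3])/K[1],np.ones(len(pts))]@M.T; piv=p+[0,0,.008]
    def res(q):
        Q=R.from_rotvec([q[2],q[3],0]); n=Q.apply([0,0,1])
        P=e+d*(((piv-e)@n)/(d@n))[:,None]; return (np.linalg.norm(P-piv-Q.apply([q[0],q[1],0]),axis=1)-.062)*1e3
    for nm,fun,x0 in(('flat',lambda q:res([*q,0,0]),[0,.058]),('tilt',lambda q:np.r_[res(q),(q[1]-.058)*4e3],[0,.058,0,0])):
        r=least_squares(fun,x0,loss='soft_l1'); print(f,nm,np.round(r.x,4),'rms',np.round(np.sqrt(np.mean(fun(r.x)**2)),3))
E
python3 fit.py; python3 -c "
import cv2
im=cv2.imread('pics/w15.png')[90:350,270:570]; cv2.imwrite('pics/w15c.png',cv2.resize(im,None,fx=2,fy=2))"
```

```text
w13 [[487.0, 322.0], [484.0, 324.0], [481.0, 326.0], [478.0, 328.0], [475.0, 330.0], [471.0, 332.0]]
w13 flat [-0.0008  0.0548] rms 3.229
w13 tilt [ 0.0004  0.058  -0.033  -0.0029] rms 3.39
w15 [[481.0, 322.0], [478.0, 324.0], [474.0, 326.0], [471.0, 328.0], [467.0, 330.0], [463.0, 332.0]]
w15 flat [-0.0042  0.0544] rms 3.392
w15 tilt [-0.0028  0.0579 -0.0378 -0.0012] rms 3.593
```

View pics/w15c.png

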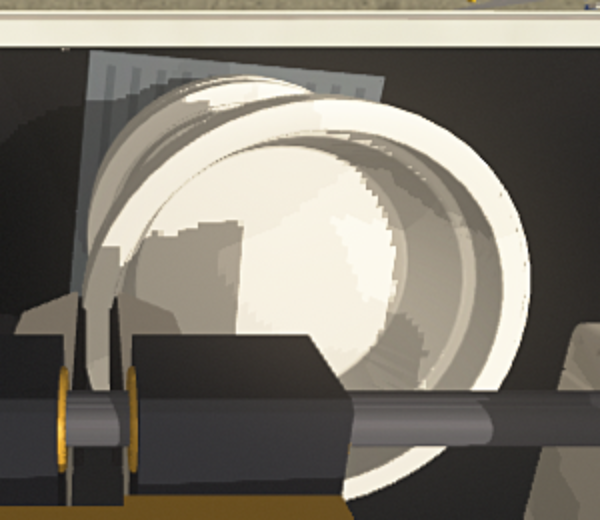

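The crop shows the held dish over the stack, shifted about 3 mm towards −x in the grip compared with the previous dish. This was probably a moment of slackened grip, so I'll compensate by +3 mm in x.

{"api": "drive_tool", "payload": {"increments": [{"tx": 0.0075,"ty": 0.004,"tz": -0.05,"turn": 0,"grip": 1},{"tx": 0.0075,"ty": 0.004,"tz": -0.09,"turn": 0,"grip": 1},{"tx": 0.0075,"ty": 0.004,"tz": -0.12,"turn": 0,"grip": 1},{"tx": 0.0075,"ty": 0.004,"tz": -0.14,"turn": 0,"grip": 1},{"tx": 0.0075,"ty": 0.004,"tz": -0.14,"turn": 0,"grip": 1},{"tx": 0.0075,"ty": 0.004,"tz": -0.14,"turn": 0,"grip": 1}]}}

```text
clock: 42.55
position: [0.4864, 0.2161, 0.0743]
ee_rot: [-0.003, -3.129, -0.024]
force: [0.7, 1.0, -1.0]
width: 0.066
```

{"api": "drive_tool", "payload": {"increments": [{"tx": 0,"ty": 0,"tz": -0.01,"turn": 0,"grip": 1},{"tx": 0,"ty": 0,"tz": -0.02,"turn": 0,"grip": 1},{"tx": 0,"ty": 0,"tz": -0.027,"turn": 0,"grip": 1},{"tx": 0,"ty": 0,"tz": -0.031,"turn": 0,"grip": 1},{"tx": 0,"ty": 0,"tz": -0.031,"turn": 0,"grip": 1}]}}

```text
clock: 43.05
position: [0.4863, 0.2161, 0.0617]
ee_rot: [-0.002, -3.129, -0.024]
force: [0.3, -0.7, -0.8]
width: 0.07
```

{"api": "drive_tool", "payload": {"increments": [{"tx": 0,"ty": 0,"tz": -0.003,"turn": 0,"grip": 1},{"tx": 0,"ty": 0,"tz": -0.005,"turn": 0,"grip": 1},{"tx": 0,"ty": 0,"tz": -0.005,"turn": 0,"grip": 1}]}}

```text
clock: 43.35
position: [0.4867, 0.2157, 0.061]
ee_rot: [-0.003, -3.13, -0.024]
force: [-4.9, -3.3, 15.7]
width: 0.069
```

{"api": "drive_tool", "payload": {"increments": [{"tx": 0,"ty": 0,"tz": 0.002,"turn": 0,"grip": 0.5},{"tx": 0,"ty": 0,"tz": 0.002,"turn": 0,"grip": 0.5},{"tx": 0,"ty": 0,"tz": 0.002,"turn": 0,"grip": 0.5},{"tx": 0,"ty": 0,"tz": 0.002,"turn": 0,"grip": 0.5},{"tx": 0,"ty": 0,"tz": 0.05,"turn": 0,"grip": 0.5},{"tx": 0,"ty": 0,"tz": 0.15,"turn": 0,"grip": 0.5},{"tx": 0,"ty": 0,"tz": 0.3,"turn": 0,"grip": 0.5},{"tx": 0.0,"ty": 0.05,"tz": 0.42,"turn": 0,"grip": 0.5},{"tx": 0.0,"ty": 0.145,"tz": 0.52,"turn": 0,"grip": 0.5},{"tx": 0.0,"ty": 0.145,"tz": 0.52,"turn": 0,"grip": 0.5},{"tx": 0.0,"ty": 0.145,"tz": 0.52,"turn": 0,"grip": 0.5},{"tx": 0.0,"ty": 0.145,"tz": 0.52,"turn": 0,"grip": 0.5}]}}

```text
clock: 44.55
position: [0.4864, 0.2729, 0.2679]
ee_rot: [-0.003, -3.129, -0.022]
force: [-0.6, -1.1, -0.7]
width: 0.251
```

```bash
python3 - <<'E'
from h import *
s=where(); im,cm=shot('wrist','w16')
print([ (z,*dish(im,cm,(.483,.275),z=z,thr=170)) for z in(.055,.069)])
a=cv2.resize(im[90:250,220:420],(500,400),interpolation=cv2.INTER_CUBIC)
sc,c2=shot('scene','s16'); u,v=proj(c2,[[.483,.275,.04]])[0].astype(int)
b=cv2.resize(sc[v-30:v+30,u-37:u+38],(250,200),interpolation=cv2.INTER_CUBIC)
bu,bv=proj(c2,[[*W(0,0),.03]])[0].astype(int); d=cv2.resize(sc[bv-35:bv+35,bu-44:bu+44],(250,200),interpolation=cv2.INTER_CUBIC)
cv2.imwrite('pics/f16.png',np.hstack([a,np.vstack([b,d])]))
E
```

```text
t 44.55 p [0.4864 0.2729 0.2679] yawY 89.87 tilt 1.09 f [-0.6 -1.1 -0.7] w 0.251
[(0.055, array([0.48484346, 0.27351622]), np.float64(0.06464188463560931)), (0.069, array([0.48167613, 0.27341453]), np.float64(0.062274630044589885))]
```

View pics/f16.png

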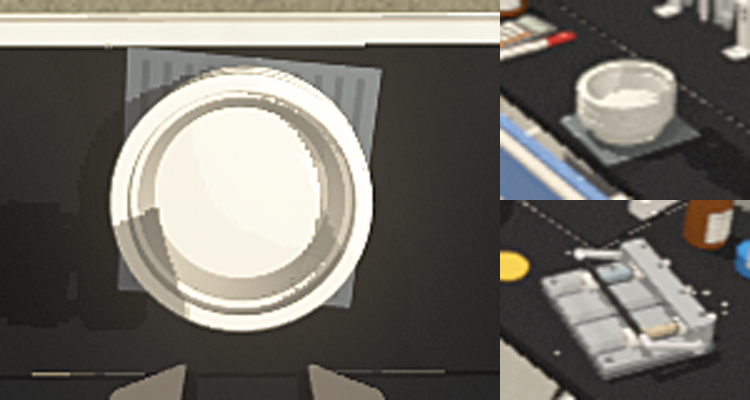

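Composite: the stack sits round and concentric on the mat, and looks level in the scene crop. The bail is down over both columns. I'll confirm the stack is fully seated by pressing its centre; the floor should be met at z ≈ 36 mm.

{"api": "drive_tool", "payload": {"increments": [{"tx": -0.01,"ty": 0.003,"tz": 0,"turn": 0,"grip": 1},{"tx": -0.01,"ty": 0.003,"tz": -0.1,"turn": 0,"grip": 1},{"tx": -0.01,"ty": 0.003,"tz": -0.2,"turn": 0,"grip": 1},{"tx": -0.01,"ty": 0.003,"tz": -0.3,"turn": 0,"grip": 1},{"tx": -0.01,"ty": 0.003,"tz": -0.4,"turn": 0,"grip": 1},{"tx": -0.01,"ty": 0.003,"tz": -0.48,"turn": 0,"grip": 1},{"tx": -0.01,"ty": 0.003,"tz": -0.54,"turn": 0,"grip": 1},{"tx": -0.01,"ty": 0.003,"tz": -0.56,"turn": 0,"grip": 1},{"tx": -0.01,"ty": 0.003,"tz": -0.57,"turn": 0,"grip": 1},{"tx": -0.01,"ty": 0.003,"tz": -0.57,"turn": 0,"grip": 1},{"tx": -0.01,"ty": 0.003,"tz": -0.57,"turn": 0,"grip": 1}]}}

```text
clock: 45.75
position: [0.4829, 0.2736, 0.0404]
ee_rot: [-0.006, -3.129, -0.022]
force: [-0.2, -0.3, -0.8]
width: 0.005
```

{"api": "drive_tool", "payload": {"increments": [{"tx": 0,"ty": 0,"tz": -0.004,"turn": 0,"grip": 1},{"tx": 0,"ty": 0,"tz": -0.008,"turn": 0,"grip": 1},{"tx": 0,"ty": 0,"tz": -0.008,"turn": 0,"grip": 1}]}}

```text
clock: 46.05
position: [0.4831, 0.2737, 0.0375]
ee_rot: [-0.006, -3.13, -0.023]
force: [0.7, 0.7, 0.5]
width: 0.005
```

{"api": "drive_tool", "payload": {"increments": [{"tx": 0,"ty": 0,"tz": -0.003,"turn": 0,"grip": 1},{"tx": 0,"ty": 0,"tz": -0.005,"turn": 0,"grip": 1},{"tx": 0,"ty": 0,"tz": -0.006,"turn": 0,"grip": 1}]}}

```text
clock: 46.35
position: [0.4832, 0.2738, 0.0362]
ee_rot: [-0.006, -3.13, -0.024]
force: [-5.0, -3.0, 20.3]
width: 0.007
```

Floor met at 36 mm with 20 N, so the stack is seated. Withdraw and make a last numeric check of the columns.

{"api": "drive_tool", "payload": {"increments": [{"tx": 0,"ty": 0,"tz": 0.05,"turn": 0,"grip": 1},{"tx": 0,"ty": 0,"tz": 0.15,"turn": 0,"grip": 1},{"tx": 0,"ty": 0,"tz": 0.27,"turn": 0,"grip": 1},{"tx": 0,"ty": 0,"tz": 0.4,"turn": 0,"grip": 1},{"tx": 0,"ty": -0.1,"tz": 0.55,"turn": 0,"grip": 1},{"tx": 0.1,"ty": -1,"tz": 0.58,"turn": -0.318,"grip": 1},{"tx": 0.1,"ty": -1,"tz": 0.58,"turn": -0.318,"grip": 1},{"tx": 0.1,"ty": -1,"tz": 0.58,"turn": -0.318,"grip": 1},{"tx": 0.1,"ty": -1,"tz": 0.58,"turn": -0.318,"grip": 1},{"tx": 0.1,"ty": -1,"tz": 0.58,"turn": -0.318,"grip": 1},{"tx": 0.1,"ty": -1,"tz": 0.58,"turn": -0.318,"grip": 1},{"tx": 0.1,"ty": -1,"tz": 0.58,"turn": -0.318,"grip": 1},{"tx": 0.1,"ty": -1,"tz": 0.58,"turn": -0.318,"grip": 1},{"tx": 0.1,"ty": -1,"tz": 0.58,"turn": -0.318,"grip": 1},{"tx": 0.1,"ty": -1,"tz": 0.58,"turn": -0.318,"grip": 1}]}}

```text
clock: 47.85
position: [0.523, -0.1263, 0.268]
ee_rot: [-0.527, -3.087, -0.027]
force: [0.1, 0.6, -0.3]
width: 0.005
```

{"api": "drive_tool", "payload": {"increments": [{"tx": 0.1,"ty": -0.5,"tz": 0,"turn": 0,"grip": 1},{"tx": 0.1,"ty": -0.5,"tz": 0,"turn": 0,"grip": 1},{"tx": 0.1,"ty": -0.5,"tz": 0,"turn": 0,"grip": 1},{"tx": 0.1,"ty": -0.5,"tz": 0,"turn": 0,"grip": 1},{"tx": 0.1,"ty": -0.5,"tz": 0,"turn": 0,"grip": 1},{"tx": 0.1,"ty": -0.5,"tz": 0,"turn": 0,"grip": 1},{"tx": 0.1,"ty": -0.5,"tz": 0,"turn": 0,"grip": 1}]}}

```text
clock: 48.55
position: [0.5638, -0.3235, 0.2676]
ee_rot: [-0.522, -3.088, -0.03]
force: [-0.4, 0.1, 1.5]
width: 0.002
```

```bash
python3 - <<'E'
from h import *
s=where(); im,cm=shot('wrist','w17'); g=im.min(2)
for f in('w8','w17'):
    im,cm=load(f); hsv=im.astype(int)
    for y in(-.054,.054):
        # profile along the groove axis at fitting-top height
        xs=np.arange(-.06,.04,.001); uv=proj(cm,[[*W(x,y),.0366] for x in xs]).round().astype(int)
        print(f,y,[int(im[v,u].min()) for u,v in uv][14:90:2])
im,cm=load('w17'); xs=np.arange(-.05,.02,.001)
print('bar between grooves, y=.027:',[(int(x*1e3),int(im[v,u].min())) for x,(u,v) in zip(xs,proj(cm,[[*W(x,.027),.0485] for x in xs]).round().astype(int))][::3])
E
```

```text
t 48.55 p [ 0.5638 -0.3235  0.2676] yawY 70.79 tilt 1.23 f [-0.4  0.1  1.5] w 0.002
w8 -0.054 [164, 166, 163, 164, 129, 140, 143, 151, 254, 250, 250, 250, 250, 250, 250, 255, 247, 53, 151, 154, 155, 153, 159, 151, 146, 155, 147, 147, 142, 154, 163, 149, 156, 151, 145, 156, 151, 154]
w8 0.054 [135, 135, 139, 141, 141, 142, 132, 156, 254, 250, 250, 250, 250, 250, 250, 255, 220, 97, 184, 165, 160, 168, 162, 162, 160, 164, 160, 194, 189, 157, 196, 197, 155, 164, 192, 165, 155, 180]
w17 -0.054 [204, 206, 203, 201, 202, 199, 201, 243, 255, 255, 48, 69, 74, 71, 61, 255, 178, 42, 184, 189, 198, 192, 192, 177, 177, 170, 195, 196, 190, 200, 177, 191, 187, 170, 188, 191, 194, 178]
w17 0.054 [156, 155, 156, 155, 159, 156, 155, 118, 255, 255, 123, 69, 74, 73, 56, 255, 255, 76, 230, 197, 230, 236, 194, 202, 230, 194, 200, 231, 233, 188, 198, 235, 203, 192, 234, 204, 188, 195]
bar between grooves, y=.027: [(-50, 234), (-47, 234), (-44, 233), (-40, 239), (-37, 239), (-34, 239), (-31, 239), (-28, 226), (-25, 59), (-22, 75), (-19, 71), (-16, 166), (-13, 240), (-10, 227), (-7, 228), (-4, 226), (-1, 237), (1, 230), (4, 230), (7, 229), (10, 230), (13, 230), (16, 229), (19, 229)]
```

Column ends are at block x ≈ -31 mm (home), unchanged from before, and the bar is centred at about x ≈ -22 mm (down).

```bash
python3 -c "
from cell import *
print(sign_off())"
```

```text
the job is handed in; nothing more can be done
None
```

I handed the job in at about 48.6 s; everything asked was done, and my last checks agreed except the one noted below. Only two columns were present (no dark red-brown one).

- **Columns:** Slate grey is in the groove at +54 mm and tan in the one at −54 mm. Each was pushed until the stop pushed back with 10–12 N. A last wrist picture put both near ends at about block x = −31 mm, which is home.
- **Bail:** I swung it over after both columns were home and pressed it down to its stop (tip height 47.5 mm, 20 N). The last picture shows the bar at about x = −22 mm, its down position.
- **Dishes:** All three are nested on the mat, within about 2 mm of its centre. A 20 N press found the top dish's floor at 36 mm, the height for a fully seated stack.
- **Disturbances:** One dish was knocked about 3.5 cm before I reached it, so I measured it again. The last dish sat about 3 mm off in the grip, and I corrected for that when placing it.

**Check that disagreed slightly:** the picture of the top rim, taken before that press, gave a 62.3 mm radius instead of 62. That could mean it sat slightly high; the floor height says it is seated. I checked level only by eye, in the scene picture taken before the press.

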